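# Refit the clevis pin of a control rod

## Task

Join the control rod to its fork again: take the long clevis pin from the wooden rack, work the rod along by its handle until the rod's eye lines up between the two ears of the fork, and thread the pin down through upper ear, eye and lower ear, pressing it past the retaining plunger until its head sits flat on the fork. Go by feel and gently: never force the pin or ram the rod against it, leave the short pin in the rack and do not disturb the spanner and the nut.

Things in the scene. Friction and masses are not known exactly. Their poses are not given: they have to be found in the camera images.
- slide_unit: dark steel base plate, 100 x 310 x 10 mm, fixed to the bench, carrying two grey guide blocks (tops 70 mm above the bench), the control rod and the fork. Origin: centre of its underside; x across the plate, y along the control rod and toward the fork, z up. The 18 mm steel rod slides along y over the plate's centre line, its axis 52 mm above the bench
- rod (a joint): travel of the control rod in m, 0 = middle, positive toward the fork; stops at -0.016 and 0.011. It has a steady drag of about 5 N and stays where it is left. It starts too far back: it must go 4 to 25 mm toward the fork until eye and fork line up. The eye can not be drawn back so far that the pin would miss it
- handle (a point): point on the axis of the rod's handle, a black upright round grip, 18 mm thick, on the rod between the guide blocks, 74 to 108 mm above the bench (top 112 mm); this point: 92 mm. On the rod's front end is screwed a ring-shaped eye, 40 mm wide, vertical hole 13.4 mm; its setting varies and is not reported: the hole's centre lies 141 to 159 mm in front of the handle's axis (+y)
- fork: grey fork bolted on the front of the base plate: two horizontal round ears, 42 mm wide, with 13.4 mm holes, one above the other, joined by a web on the +y side (away from the handle). Lower ear 33 to 44 mm, upper ear 60 to 78 mm above the bench; the rod's eye moves hidden between them, 45 to 59 mm. Origin: on the holes' axis, 10 mm above the bench; axes as slide_unit
- fork_mouth (a point): centre of the mouth of the hole in the fork's upper ear, on its top face, 78 mm above the bench; z up along the hole, y along the rod away from the handle. A pin let go in this hole stands there on the eye, leaning a little, and drops by its own weight into the eye, down to the plunger, once eye and fork line up
- plunger_point (a point): point on the axis of the hole in the lower ear, 38.5 mm above the bench, where a spring plunger bulges into the hole from the +x side: the pin's tip must be pressed past it with about 3 to 10 N, then it grips the pin lightly, so that the pin does not fall home by itself
- long_pin: the taller of the two steel clevis pins standing in the rack: shank of 12 mm diameter and 54 mm length with a 1 mm tapered tip edge (tip face 10 mm across), knurled round head of 22 mm diameter and 18 mm height; 85 g. Origin: centre of the tip's end face; z up from tip to head
- long_pin_seat (a point): centre of the underside of the long pin's head, where it meets the shank, 54 mm above the tip; the head reaches 18 mm higher. In the rack this is about 64 mm above the bench
- short_pin: the other clevis pin in the rack, same head and diameter, but with a 32 mm shank, too short to reach the lower ear; stays in the rack. Origin: centre of its tip's end face
- pin_rack: hardwood block 56 x 112 x 34 mm, fixed to the bench, with two upright holes, 13.6 mm wide and 24 mm deep, 28 mm either side of its centre along y; the pins stand in them, either way round. Origin: centre of the underside
- spanner: combination spanner, 204 mm long, 9 mm high, lying loose on the bench; a bystander. Origin: centre of its underside
- nut: large loose hexagon nut, 34 mm wide and 16 mm high, lying on the bench; a bystander. Origin: centre of its underside
There are look-alikes about, which are no part of the job. What is shaped like the long_pin but blue or orange is not meant.

How it is judged:
By the outcome, as a careful person would: the job done as asked, in the order asked, and still so for the second after the job is handed in, with the robot touching nothing.
It also fails if it takes over 64 s, if anything falls off the work surface, if the arm or the gripper's body presses on something with over 40 N, if the wrist force passes 120 N, or if a joint passes its speed limit or range.

## Robot

A 7-joint arm with a two-finger parallel gripper is mounted at the origin on a cart in front of the work surface, level with it; the furniture and walls round the work are solid. World frame = base frame: x ahead of the robot, y to its left, z up, the work surface at z = 0. Lengths are in m, angles in rad, forces in N, time in s.
With the tool pointing down it reaches from about 0.4 to 0.85 m from the base axis. Payload 10.4 kg.
Tool frame: the origin (TCP) lies where the fingers leave the gripper's body, on its centre line; the fingertips stand 70 mm ahead of it and the grasp point (between the pads) lies r.grip_depth ahead of it (r.grip_depth is the distance from the TCP to the grasp point, in m); z points along the fingers, y is the direction in which the jaws open and shut (so a half turn about z gives the same grasp; the last joint's range is limited). The gripper opens to 87 mm and grips with 3 to 60 N. Pads are 19 mm wide; open, the fingers measure 117 mm over their backs; the gripper's body (75 mm by 190 mm) begins 51 mm behind the grasp point.
Start: joints at [1.145, 0.332, -0.065, 1.46, 0.022, 1.35, -0.088], TCP at [0.245, -0.575, 0.292] pointing down, gripper open.
Joint ranges: [-2.6, 2.6], [-0.5, 2.12], [-1.47, 1.34], [0.16, 2.42], [-1.27, 4.41], [0.06, 2.06], [-2.6, 2.6]. Speed limits (rad/s): [2.22, 2.22, 2.79, 2.79, 3.14, 3.14, 3.14].

## Interface

Orientations are given as a unit quaternion [x, y, z, w].
In Python, from bench import monitor, viewer, workorder, nets, r gives the robot as it stands.
- The arm moves only by the tool drive_tool, never from a script. Its argument "plan" is a list of rows, each an object of numbers: "rx", "ry", "rz": the turn, a rotation vector about the tool's x, y, z in units of 360 degrees (1.0 is 360 degrees); "x", "y", "z": the shift along the tool's x, y, z in units of 1000 mm (1.0 is 1000 mm); "fingers": the opening, from 0 (shut) to 1 (fully open). In form: [{"rx": .., "ry": .., "rz": .., "x": .., "y": .., "z": .., "fingers": ..}, ...]. A call has 1 to 12 rows; each row is the pose to reach, as a shift and turn from the pose commanded when the call began, along the tool's axes at that moment, turning the shorter way round; what a row does not reach only later rows make up. A row lasts 1/8 s, in which the tool goes at most 62.5 mm and 10.7 degrees, less where a joint would pass 70% of its speed; a pose out of reach is approached as far as the arm can. A call with a number of a shift or a turn outside -1 to 1 is refused whole. A call with a gripper value outside its range is refused whole. The fingers move at their own pace and stop on an object; "squeeze" is the grip in N (left out, the last holds). Time passes only in rows, so rows that repeat a pose let the fingers close. It gives the time, the measured TCP pose, the force and the opening at its end, in the units of the state.
- monitor.read_state(): the state, without advancing time (a new reading comes with each control period).
- viewer.camera(name): name is "scene" or "side" or "wrist"; returns a dict with "color" (480x640x3 uint8, red, green, blue), "depth" (480x640 float32, m along the optical axis (not along the pixel's ray), 0 where there is no reading), "camera_matrix" (3x3 intrinsics, pixels), "D" ([k1, k2, p1, p2, k3] as OpenCV has them; the pictures are not rectified), "xyz" and "rotation" of the camera in the world. Camera axes: x right, y down, z forward; pixel columns grow to the right and rows downward; lengths in m; the calibration is good to about 2 mm. A picture is of the moment at which its call begins.
- workorder.close_job(): hands the job in, once; it reports no verdict.
Trained networks look in the newest picture that a camera, given by its name, has taken for a name from the list of things; names that differ only in an ending like _2 or _b are one class to them, and where a whole thing is asked for, a point or a joint stands for the part that bears it (a point fixed in the world has none). Each returns a list of dicts, best first, with "confidence" (0 to 1); they miss things now and then, are a little off and sometimes report something else, mostly with a low value. They report only what shows in the picture. A call takes as long as a camera call. They do not tell look-alikes from the thing itself.
- nets.find_in(label, camera): "centre" ([x, y, z] in m, in world coordinates, good to about 4 mm: the middle of the surface that is visible of it).
- nets.regions_of(label, camera): "region" (480x640 bool, what is visible of it).
The state is a dict: "time": time; "joint_positions": joint angles; "joint_vel": joint speeds; "joint_torque": joint torques, N m; "ee_pos": TCP position; "eef_rot": TCP orientation; "ft_force": force on the tool from outside, world axes, zero at the start; "torque": the same for the moment, N m; "width": finger opening in m.
Only numpy, scipy, OpenCV 4.12 (cv2) and the standard library are available. Lean on these libraries where they do the work, as an engineer would, in place of code of your own. Each camera call takes 0.05 s, during which the arm holds its last target.

## Working session

There is one attempt and no reset: what is moved stays moved. The work goes in short steps, Python scripts to look and compute and a tool call to move; the robot and the scene stay as the last step left them, time stands still between calls to the robot, and variables do not carry over. Pictures are saved under pics/ and viewed, and the job is handed in when it is done.

Besides the shell and the picture viewer there is one more tool, called after "Call:" as a command line: name --argument value ..., lists and objects as JSON in quotes. drive_tool: Moves the arm, as the interface text tells. Its arguments: {"type":"object","properties":{"plan":{"type":"array","items":{"type":"object","properties":{"rx":{"type":"number","minimum":-1,"maximum":1},"ry":{"type":"number","minimum":-1,"maximum":1},"rz":{"type":"number","minimum":-1,"maximum":1},"x":{"type":"number","minimum":-1,"maximum":1},"y":{"type":"number","minimum":-1,"maximum":1},"z":{"type":"number","minimum":-1,"maximum":1},"fingers":{"type":"number"}}}},"squeeze":{"type":"number"}},"required":["plan"]}

```bash
ls; mkdir -p pics; cat > h.py <<'E'
from bench import monitor, viewer, workorder, nets, r
import numpy as np, cv2
from scipy.spatial.transform import Rotation as R
def save(n,c): cv2.imwrite('pics/'+n, c['color'][:,:,::-1])
E
python3 - <<'E'
from h import *
s=monitor.read_state(); print(s); print(r.grip_depth)
for n in ['scene','side','wrist']:
    c=viewer.camera(n); save(n+'0.png',c); print(n,c['xyz'],c['rotation'],c['camera_matrix'],c['D'])
    np.savez(n+'0.npz',**{k:np.array(v) for k,v in c.items()})
    for l in ['slide_unit','handle','fork','long_pin','short_pin','pin_rack','spanner','nut']:
        print(l,[(np.round(d['centre'],4),round(d['confidence'],2)) for d in nets.find_in(l,n)])
E
```

```text
pics
{'time': 0.0, 'joint_positions': array([ 1.14539404,  0.3328599 , -0.06467751,  1.46095412,  0.02160723,
        1.34989568, -0.08852661]), 'joint_vel': array([-0.00111872, -0.00033825,  0.00060324, -0.00069059, -0.00065781,
        0.00107394, -0.00048591]), 'joint_torque': array([-6.62516213e-04, -6.23257184e+01,  2.45940109e-02, -3.89888084e+01,
       -6.13994314e-02,  3.99509026e-02,  1.62393794e-04]), 'ee_pos': array([ 0.2448686 , -0.574716  ,  0.29145518]), 'eef_rot': array([ 9.79789507e-01,  2.00030038e-01, -1.81671427e-04, -6.87140346e-04]), 'ft_force': array([ 0.63618558, -0.26289429, -0.41191861]), 'torque': array([-0.01100089,  0.02351342,  0.010636  ]), 'width': 0.08706587761461006}
0.051
scene [ 0.01125266 -0.60799468  0.65288637] [ 0.83514336 -0.36973443  0.15678293 -0.37583392] [[471.51773686   0.         316.39811155]
 [  0.         471.51773686 235.13794508]
 [  0.           0.           1.        ]] [-0.05337832  0.          0.          0.          0.        ]
slide_unit [(array([ 0.5774, -0.1581,  0.0074]), 0.74)]
handle [(array([ 0.575 , -0.1831,  0.0603]), 
[... 958 characters left out ...]
.3229, -0.2644,  0.055 ]), 0.86), (array([ 0.3986, -0.2388,  0.0692]), 0.69)]
short_pin [(array([ 0.3965, -0.2909,  0.0542]), 0.79)]
pin_rack [(array([ 0.3956, -0.3003,  0.0356]), 0.97)]
spanner [(array([ 0.3831, -0.0441,  0.0056]), 0.93)]
nut [(array([ 0.6343, -0.3438,  0.0115]), 0.85)]
wrist [ 0.30856268 -0.54798277  0.38488407] [ 0.82721771 -0.54724074 -0.07032753  0.10626607] [[348.38837218   0.         319.26268913]
 [  0.         348.38837218 241.70529726]
 [  0.           0.           1.        ]] [-0.02144729  0.          0.          0.          0.        ]
slide_unit []
handle []
fork []
long_pin [(array([ 0.3224, -0.2622,  0.039 ]), 0.72)]
short_pin []
pin_rack []
spanner []
nut []
```

View pics/scene0.png

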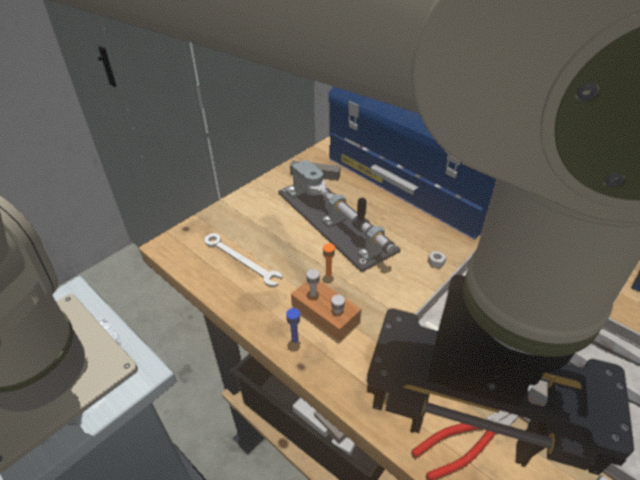

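View pics/side0.png

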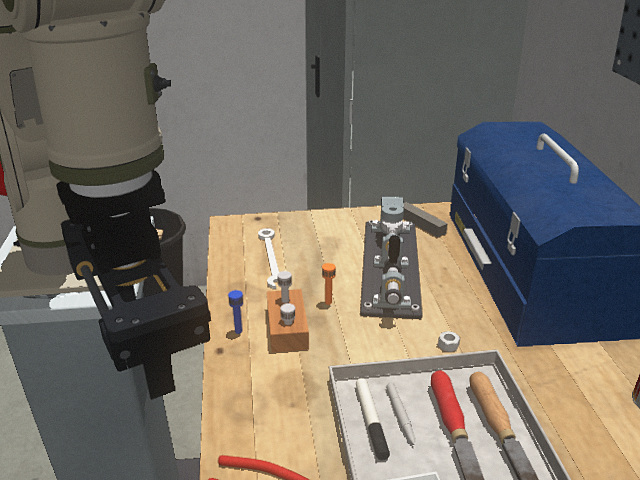

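View pics/wrist0.png

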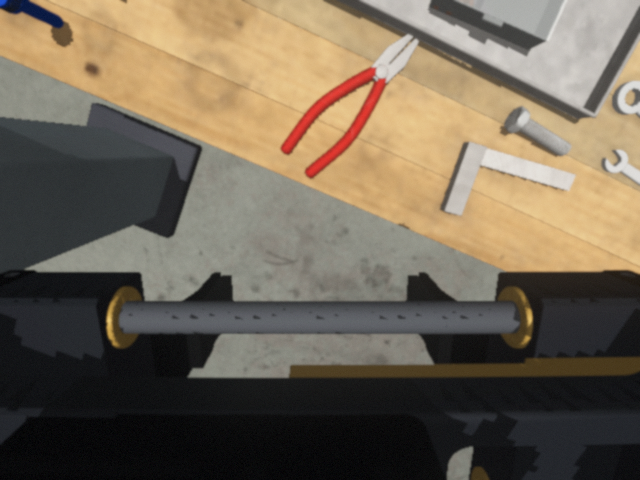

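Scene view: the long pin (taller, grey) stands in the rack at about (313,278) and the short pin at (338,301). The orange (328,250) and blue (293,318) pins are decoys. The slide unit runs from (380,250) to (300,175), with the fork at its far end. Next I'll measure from the depth images.

```bash
cat >> h.py <<'E'
def cloud(c):
    K=np.array(c['camera_matrix']);D=np.array(c['D']).astype(float)
    d=np.array(c['depth']);h,w=d.shape
    v,u=np.mgrid[0:h,0:w]
    p=cv2.undistortPoints(np.stack([u.ravel(),v.ravel()],1).astype(np.float64)[:,None],K,D)[:,0]
    P=np.c_[p,np.ones(len(p))]*d.ravel()[:,None]
    q=np.array(c['rotation']);M=R.from_quat(q).as_matrix() if q.size==4 else q
    W=(P@M.T+np.array(c['xyz'])).reshape(h,w,3)
    W[d<=0]=np.nan
    return W
def crop(c,cx,cy,hw,hh,s,n):
    im=c['color'][cy-hh:cy+hh,cx-hw:cx+hw,::-1]
    cv2.imwrite('pics/'+n,cv2.resize(im,None,fx=s,fy=s,interpolation=cv2.INTER_CUBIC))
E
python3 - <<'E'
from h import *
for n,(x,y) in {'scene':(335,220),'side':(345,265)}.items():
    c=dict(np.load(n+'0.npz')); W=cloud(c)
    crop(c,x,y,80,75,5 if False else 4,n+'crop.png')
    def near(xy,rad,z0,z1):
        m=(np.hypot(W[...,0]-xy[0],W[...,1]-xy[1])<rad)&(W[...,2]>z0)&(W[...,2]<z1)
        return W[m]
    for nm,xy,rad,z0,z1 in [('long',(.397,-.236),.025,.077,.09),('short',(.395,-.29),.025,.055,.068),('handle',(.575,-.19),.04,.107,.118),('fork',(.61,-.005),.05,.074,.084)]:
        p=near(xy,rad,z0,z1); print(n,nm,len(p), p.mean(0).round(4) if len(p) else '',p.min(0).round(4),p.max(0).round(4))
    m=(W[...,2]>.03)&(W[...,2]<.037)&(np.abs(W[...,0]-.39)<.06)&(np.abs(W[...,1]+.265)<.09)
    print('rack',cv2.minAreaRect(W[m][:,:2].astype(np.float32)*1000))
    m=(W[...,2]>.007)&(W[...,2]<.014)&(np.abs(W[...,0]-.59)<.12)&(np.abs(W[...,1]+.1)<.25)
    print('plate',cv2.minAreaRect(W[m][:,:2].astype(np.float32)*1000))
E
```

```text
scene long 116 [ 0.3967 -0.2319  0.081 ] [ 0.3861 -0.2431  0.0772] [ 0.4083 -0.2202  0.0833]
scene short 124 [ 0.3966 -0.2876  0.059 ] [ 0.3855 -0.2975  0.055 ] [ 0.4082 -0.276   0.0617]
scene handle 40 [ 0.5784 -0.19    0.1099] [ 0.5712 -0.1966  0.1071] [ 0.5868 -0.1811  0.1117]
scene fork 358 [ 0.6194 -0.0103  0.077 ] [ 0.5958 -0.048   0.074 ] [0.65   0.0282 0.0802]
rack ((398.0028076171875, -258.35699462890625), (59.126956939697266, 113.22350311279297), 0.4570896625518799)
plate ((588.1427001953125, -118.49397277832031), (440.6527099609375, 197.34681701660156), 79.81791687011719)
side long 114 [ 0.3975 -0.2332  0.0806] [ 0.387  -0.2428  0.0772] [ 0.4077 -0.2173  0.0834]
side short 135 [ 0.3972 -0.2893  0.0586] [ 0.3865 -0.3014  0.0552] [ 0.4075 -0.2766  0.061 ]
side handle 51 [ 0.5788 -0.1907  0.1097] [ 0.5712 -0.1972  0.1071] [ 0.5873 -0.1824  0.1116]
side fork 384 [ 0.6204 -0.0131  0.0772] [ 0.5962 -0.0524  0.0741] [0.6468 0.0313 0.0803]
rack ((397.492431640625, -259.318115234375), (116.40159606933594, 56.260406494140625), 89.58002471923828)
plate ((586.24853515625, -127.11448669433594), (425.51116943359375, 202.0604705810547), 80.31629943847656)
```

View pics/scenecrop.png

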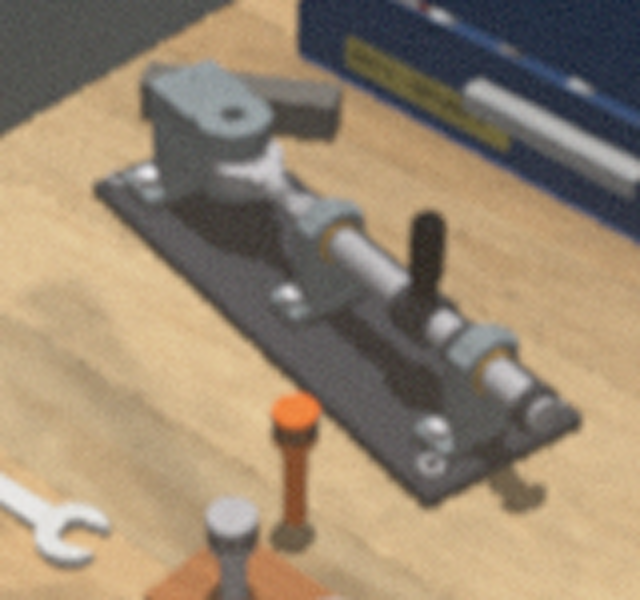

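View pics/sidecrop.png

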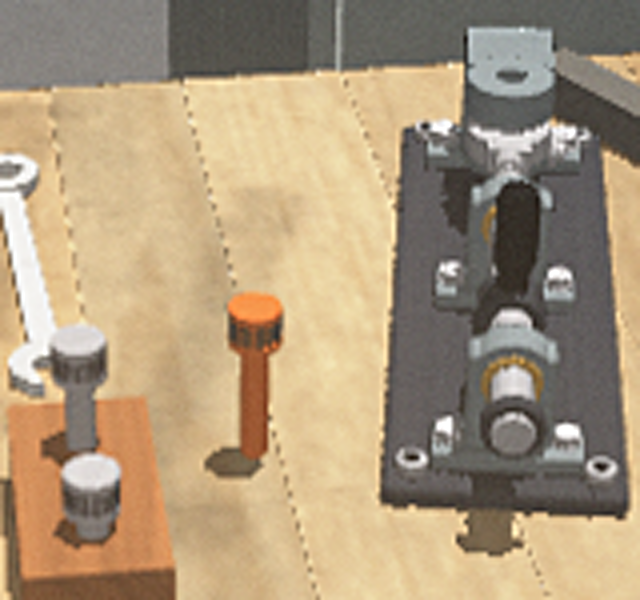

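```bash
cat >> h.py <<'E'
def ray(c,u,v,z):
    K=np.array(c['camera_matrix']);D=np.array(c['D']).astype(float)
    p=cv2.undistortPoints(np.array([[[u,v]]],float),K,D)[0,0]
    q=np.array(c['rotation']);M=R.from_quat(q).as_matrix() if q.size==4 else q
    d=M@np.array([p[0],p[1],1]);o=np.array(c['xyz']);return o+d*(z-o[2])/d[2]
E
python3 - <<'E'
from h import *
for n,uv in {'scene':(313.2,173.2),'side':(393.2,208.7)}.items():
    c=dict(np.load(n+'0.npz')); W=cloud(c)
    print(n,'hole',ray(c,*uv,.078).round(4))
    p=W[(W[...,2]>.075)&(W[...,2]<.082)&(np.hypot(W[...,0]-.615,W[...,1]+.005)<.06)]
    print('forktop rect',cv2.minAreaRect(p[:,:2].astype(np.float32)*1000),cv2.minEnclosingCircle(p[:,:2].astype(np.float32)*1000))
    # plate dark, via sided region
    m=(W[...,2]>.006)&(W[...,2]<.0125)&(W[...,0]>.5)&(W[...,0]<.7)&(W[...,1]>-.28)&(W[...,1]<.06)&(c['color'].max(2)<90)
    m=cv2.morphologyEx(m.astype(np.uint8),cv2.MORPH_OPEN,np.ones((3,3)))>0
    print('plate',cv2.minAreaRect(W[m][:,:2].astype(np.float32)*1000),m.sum())
    # eye
    m=(W[...,2]>.046)&(W[...,2]<.0595)&(np.hypot(W[...,0]-.61,W[...,1]+.03)<.06)
    q=W[m]; print('eye',q.min(0).round(4),q.max(0).round(4))
    # bar
    m=(W[...,0]>.64)&(W[...,0]<.72)&(W[...,1]>-.06)&(W[...,1]<.06)&(W[...,2]>.015)
    q=W[m]; print('bar',len(q),q.min(0).round(3),q.max(0).round(3))
E
```

```text
scene hole [ 0.6168 -0.0283  0.078 ]
forktop rect ((620.0446166992188, -11.139137268066406), (74.58295440673828, 42.16672897338867), 74.74143981933594) ((621.7957763671875, -9.31407356262207), 39.57960510253906)
plate ((595.9549560546875, -125.84469604492188), (267.1747131347656, 51.41309356689453), 79.53266906738281) 797
eye [ 0.5927 -0.0895  0.0462] [0.6337 0.0272 0.0593]
bar 174 [ 0.64  -0.015  0.015] [0.72  0.058 0.08 ]
side hole [ 0.6183 -0.0287  0.078 ]
forktop rect ((619.9135131835938, -12.556526184082031), (80.1239013671875, 41.69388198852539), 75.53633880615234) ((616.970947265625, -10.389544486999512), 42.149810791015625)
plate ((594.099609375, -98.8043212890625), (317.93670654296875, 84.15017700195312), 65.29737854003906) 172
eye [ 0.5937 -0.087   0.0462] [ 0.634  -0.0292  0.0595]
bar 380 [ 0.64  -0.041  0.015] [0.72  0.06  0.079]
```

```bash
cat >> h.py <<'E'
def goto(pos,yawy_deg,s=None):
    """tool down, tool y axis at world angle yawy; prints shift/turn in move units"""
    s=s or monitor.read_state()
    R0=R.from_quat(s['eef_rot'])
    a=np.radians(yawy_deg)
    y=np.array([np.cos(a),np.sin(a),0]);z=np.array([0,0,-1.]);x=np.cross(y,z)
    R1=R.from_matrix(np.c_[x,y,z])
    d=R0.inv().apply(np.array(pos)-s['ee_pos']); rv=(R0.inv()*R1).as_rotvec()/(2*np.pi)
    print('t',s['time'],'pos',s['ee_pos'].round(4),'F',np.round(s['ft_force'],1),'w',round(s['width'],4)); print('shift',d.round(4),'turn',rv.round(4))
E
python3 - <<'E'
from h import *
goto((.397,-.26,.20),0)
for n in ['scene','side']:
    c=dict(np.load(n+'0.npz')); W=cloud(c)
    m=(W[...,0]>.55)&(W[...,0]<1)&(W[...,1]>-.4)&(W[...,1]<.2)&(W[...,2]>.12)
    q=W[m]; print(n,len(q),np.percentile(q,[1,50,99],axis=0).round(3))
    m2=m&(W[...,1]<0.1)&(W[...,1]>-.3); print('minx by z',[(z,np.nanpercentile(W[m2&(W[...,2]>z)][:,0],1).round(3)) for z in (.12,.15,.18,.2) if (m2&(W[...,2]>z)).sum()>5])
E
```

```text
t 1.35 pos [ 0.245  -0.575   0.2923] F [ 0.1 -0.   0.6] w 0.0872
shift [ 0.2633 -0.2302  0.0922] turn [ 0.      0.     -0.1859]
scene 5488 [[ 0.734 -0.361  0.121]
 [ 0.752 -0.144  0.158]
 [ 0.778  0.053  0.201]]
minx by z [(0.12, np.float64(0.734)), (0.15, np.float64(0.735)), (0.18, np.float64(0.743)), (0.2, np.float64(0.77))]
side 22645 [[ 0.735 -0.372  0.122]
 [ 0.807 -0.251  0.202]
 [ 0.998  0.045  0.445]]
minx by z [(0.12, np.float64(0.735)), (0.15, np.float64(0.735)), (0.18, np.float64(0.742)), (0.2, np.float64(0.77))]
```

Call:
drive_tool --plan '[{"x": 0.04, "y": -0.035, "z": 0.0, "rz": -0.027, "fingers": 0.55}, {"x": 0.08, "y": -0.07, "z": 0.0, "rz": -0.054, "fingers": 0.55}, {"x": 0.12, "y": -0.105, "z": 0.02, "rz": -0.081, "fingers": 0.55}, {"x": 0.16, "y": -0.14, "z": 0.04, "rz": -0.108, "fingers": 0.55}, {"x": 0.2, "y": -0.175, "z": 0.06, "rz": -0.135, "fingers": 0.55}, {"x": 0.24, "y": -0.21, "z": 0.08, "rz": -0.162, "fingers": 0.55}, {"x": 0.2635, "y": -0.23, "z": 0.092, "rz": -0.186, "fingers": 0.55}, {"x": 0.2635, "y": -0.23, "z": 0.092, "rz": -0.186, "fingers": 0.55}]'

```text
validation failed for argument at $.pl...
```

```bash
python3 - <<'E'
from h import *
c=viewer.camera('wrist'); save('wrist1.png',c); np.savez('wrist1.npz',**{k:np.array(v) for k,v in c.items()})
s=monitor.read_state(); print(s['ee_pos'],s['joint_positions'],s['width'],s['eef_rot'])
W=cloud(c)
for nm,xy,z0,z1 in [('long',(.397,-.233),.077,.09),('short',(.397,-.289),.055,.068)]:
    p=W[(np.hypot(W[...,0]-xy[0],W[...,1]-xy[1])<.025)&(W[...,2]>z0)&(W[...,2]<z1)]
    print(nm,len(p),p.mean(0).round(4) if len(p) else '', cv2.minEnclosingCircle(p[:,:2].astype(np.float32)*1000) if len(p) else '')
    if len(p): print((p.min(0)+p.max(0))/2)
E
```

```text
[ 0.24501144 -0.57501649  0.29227944] [ 1.14540257  0.33221015 -0.06469246  1.46007854  0.02164411  1.34984989
 -0.08849222] 0.08672018915971336 [9.79786791e-01 2.00044593e-01 5.31192336e-06 7.61787277e-05]
long 0  
short 0
```

View pics/wrist1.png

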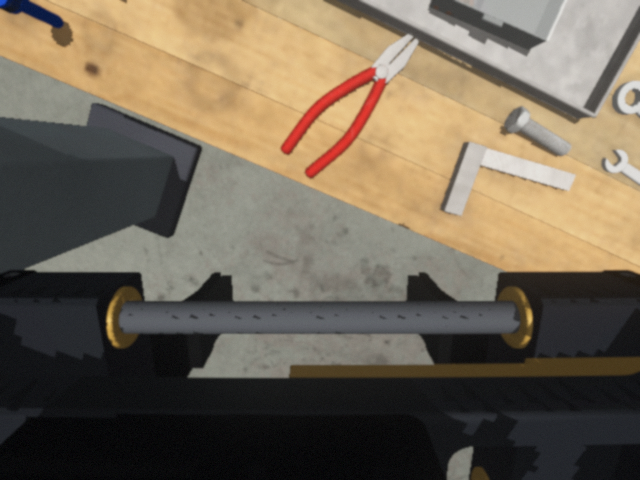

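The move call was refused and the message was cut off, so nothing moved. I'll resend it with every key filled in on each row.

Call:
drive_tool --plan '[{"rx": 0, "ry": 0, "rz": -0.027, "x": 0.04, "y": -0.035, "z": 0.0, "fingers": 0.55}, {"rx": 0, "ry": 0, "rz": -0.054, "x": 0.08, "y": -0.07, "z": 0.0, "fingers": 0.55}, {"rx": 0, "ry": 0, "rz": -0.081, "x": 0.12, "y": -0.105, "z": 0.02, "fingers": 0.55}, {"rx": 0, "ry": 0, "rz": -0.108, "x": 0.16, "y": -0.14, "z": 0.04, "fingers": 0.55}, {"rx": 0, "ry": 0, "rz": -0.135, "x": 0.2, "y": -0.175, "z": 0.06, "fingers": 0.55}, {"rx": 0, "ry": 0, "rz": -0.162, "x": 0.24, "y": -0.21, "z": 0.08, "fingers": 0.55}, {"rx": 0, "ry": 0, "rz": -0.186, "x": 0.2635, "y": -0.23, "z": 0.092, "fingers": 0.55}, {"rx": 0, "ry": 0, "rz": -0.186, "x": 0.2635, "y": -0.23, "z": 0.092, "fingers": 0.55}]'

```text
time: 2.4
ee_pos: [0.398, -0.2577, 0.1997]
eef_rot: [0.705, 0.709, 0.0, -0.001]
ft_force: [-0.7, -0.8, 0.8]
width: 0.048
```

```bash
python3 - <<'E'
from h import *
c=viewer.camera('wrist'); save('wrist2.png',c); np.savez('wrist1.npz',**{k:np.array(v) for k,v in c.items()})
s=monitor.read_state(); print(s['ee_pos'],s['joint_positions'],s['width'],s['eef_rot'])
W=cloud(c)
for nm,xy,z0,z1 in [('long',(.397,-.233),.077,.09),('short',(.397,-.289),.055,.068)]:
    p=W[(np.hypot(W[...,0]-xy[0],W[...,1]-xy[1])<.025)&(W[...,2]>z0)&(W[...,2]<z1)]
    print(nm,len(p),p.mean(0).round(4) if len(p) else '', cv2.minEnclosingCircle(p[:,:2].astype(np.float32)*1000) if len(p) else '')
    if len(p): print((p.min(0)+p.max(0))/2)
E
```

```text
[ 0.39746137 -0.25953444  0.20023042] [ 0.88139922  0.10552387 -0.41780619  1.94238808  0.04801915  1.10336147
  0.44548721] 0.047758633811509306 [ 7.06580313e-01  7.07632848e-01 -8.52554629e-05 -7.62650876e-05]
long 967 [ 0.399  -0.2302  0.082 ] ((398.95361328125, -230.81954956054688), 11.097970008850098)
[ 0.39913891 -0.23088575  0.08061429]
short 637 [ 0.3984 -0.2845  0.0598] ((398.53045654296875, -286.1412048339844), 10.838107109069824)
[ 0.3983986  -0.2844054   0.05838918]
```

View pics/wrist2.png

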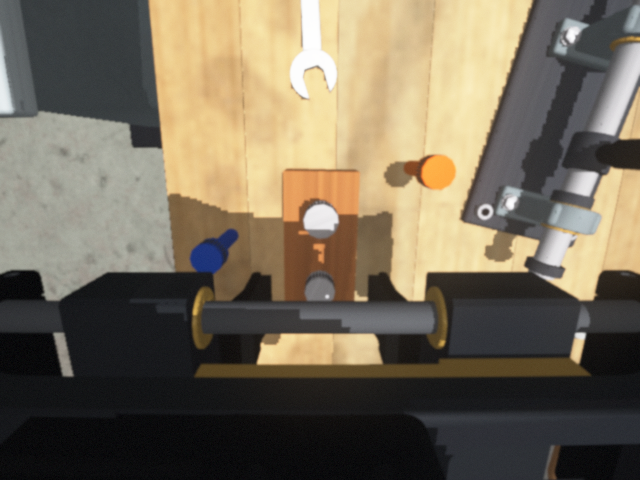

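Call:
drive_tool --plan '[{"rx": 0, "ry": 0, "rz": 0, "x": 0.0275, "y": 0.0003, "z": 0.02, "fingers": 0.55}, {"rx": 0, "ry": 0, "rz": 0, "x": 0.0275, "y": 0.0003, "z": 0.05, "fingers": 0.55}, {"rx": 0, "ry": 0, "rz": 0, "x": 0.0275, "y": 0.0003, "z": 0.075, "fingers": 0.55}, {"rx": 0, "ry": 0, "rz": 0, "x": 0.0275, "y": 0.0003, "z": 0.075, "fingers": 0.35}, {"rx": 0, "ry": 0, "rz": 0, "x": 0.0275, "y": 0.0003, "z": 0.075, "fingers": 0.2}, {"rx": 0, "ry": 0, "rz": 0, "x": 0.0275, "y": 0.0003, "z": 0.075, "fingers": 0.15}, {"rx": 0, "ry": 0, "rz": 0, "x": 0.0275, "y": 0.0003, "z": 0.075, "fingers": 0.1}]' --squeeze 15

```text
time: 3.32
ee_pos: [0.3981, -0.233, 0.1262]
eef_rot: [0.707, 0.707, 0.0, 0.001]
ft_force: [-0.0, -1.0, 4.2]
width: 0.0211
```

Call:
drive_tool --plan '[{"rx": 0, "ry": 0, "rz": 0, "x": 0, "y": 0, "z": 0, "fingers": 0.1}, {"rx": 0, "ry": 0, "rz": 0, "x": 0, "y": 0, "z": -0.003, "fingers": 0.1}, {"rx": 0, "ry": 0, "rz": 0, "x": 0, "y": 0, "z": -0.006, "fingers": 0.1}, {"rx": 0, "ry": 0, "rz": 0, "x": 0, "y": 0, "z": -0.015, "fingers": 0.1}]' --squeeze 20

```text
time: 3.82
ee_pos: [0.3974, -0.2325, 0.1404]
eef_rot: [0.707, 0.707, 0.0, -0.0]
ft_force: [0.4, -0.4, -0.8]
width: 0.0209
```

```bash
python3 - <<'E'
from h import *
c=viewer.camera('wrist'); save('wrist3.png',c)
c=viewer.camera('side'); crop(c,290,310,80,60,4,'side3.png')
s=monitor.read_state(); print(s['ee_pos'],s['ft_force'],s['torque'],s['width'])
E
```

```text
[ 0.39794291 -0.23280041  0.14129839] [-0.1542708  -0.9920779  -0.96465312] [-0.06286665 -0.19159425 -0.02268229] 0.021014409896637675
```

View pics/wrist3.png

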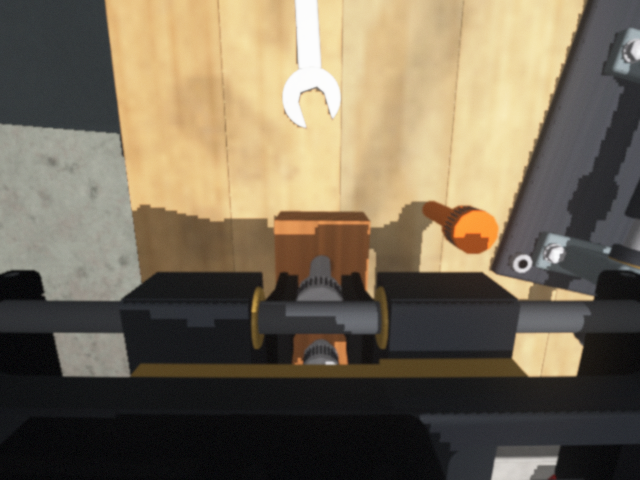

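View pics/side3.png

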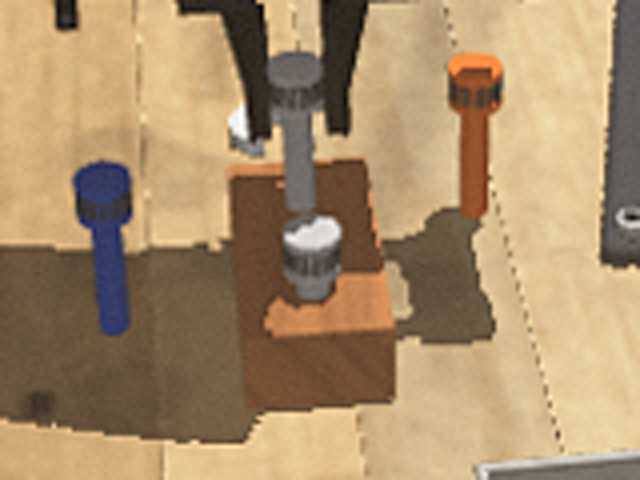

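Wrist view: the long pin's head is held between the fingers at (320,285), with its shank below. The side view shows it lifting cleanly, with the short pin still in the rack. Next I'll lift clear and carry it to the fork.

```bash
python3 - <<'E'
from h import *
goto((.6175,-.0285,.235),76.6)
E
```

```text
t 3.925 pos [ 0.3979 -0.2328  0.1413] F [-0.2 -1.  -1. ] w 0.021
shift [ 0.2041  0.2198 -0.0936] turn [ 1.000e-04  2.000e-04 -2.127e-01]
```

Call:
drive_tool --plan '[{"rx": 0, "ry": 0, "rz": 0, "x": 0.0, "y": 0.0, "z": -0.035, "fingers": 0.1}, {"rx": 0, "ry": 0, "rz": 0, "x": 0.0, "y": 0.0, "z": -0.075, "fingers": 0.1}, {"rx": 0, "ry": 0, "rz": -0.025, "x": 0.025, "y": 0.025, "z": -0.105, "fingers": 0.1}, {"rx": 0, "ry": 0, "rz": -0.05, "x": 0.055, "y": 0.055, "z": -0.105, "fingers": 0.1}, {"rx": 0, "ry": 0, "rz": -0.075, "x": 0.085, "y": 0.09, "z": -0.105, "fingers": 0.1}, {"rx": 0, "ry": 0, "rz": -0.1, "x": 0.115, "y": 0.12, "z": -0.105, "fingers": 0.1}, {"rx": 0, "ry": 0, "rz": -0.125, "x": 0.145, "y": 0.155, "z": -0.105, "fingers": 0.1}, {"rx": 0, "ry": 0, "rz": -0.15, "x": 0.17, "y": 0.185, "z": -0.1, "fingers": 0.1}, {"rx": 0, "ry": 0, "rz": -0.175, "x": 0.19, "y": 0.205, "z": -0.095, "fingers": 0.1}, {"rx": 0, "ry": 0, "rz": -0.2, "x": 0.2, "y": 0.215, "z": -0.0935, "fingers": 0.1}, {"rx": 0, "ry": 0, "rz": -0.2127, "x": 0.204, "y": 0.22, "z": -0.0935, "fingers": 0.1}, {"rx": 0, "ry": 0, "rz": -0.2127, "x": 0.204, "y": 0.22, "z": -0.0935, "fingers": 0.1}]'

```text
time: 5.42
ee_pos: [0.6173, -0.0281, 0.2334]
eef_rot: [0.117, 0.993, 0.0, -0.0]
ft_force: [-0.0, 0.6, -1.1]
width: 0.021
```

```bash
python3 - <<'E'
from h import *
for n in ['wrist','scene','side']:
    c=viewer.camera(n); np.savez(n+'4.npz',**{k:np.array(v) for k,v in c.items()})
    save('%s4.png'%n,c)
    if n=='scene': crop(c,325,190,60,60,5,'scene4c.png')
    if n=='side': crop(c,385,210,60,60,5,'side4c.png')
s=monitor.read_state(); print(s['ee_pos'],s['ft_force'],s['width'],s['joint_positions'])
E
```

```text
[ 0.61714311 -0.02889016  0.23370803] [-0.8033123  -0.00428025 -0.52314016] 0.02113182920060363 [ 0.52466609  0.44809566 -0.72307953  1.52744648  0.3040842   1.28164483
  1.09830899]
```

View pics/wrist4.png

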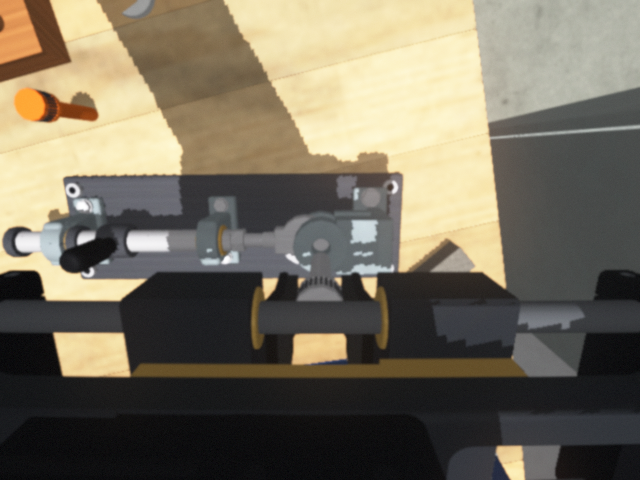

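View pics/side4c.png

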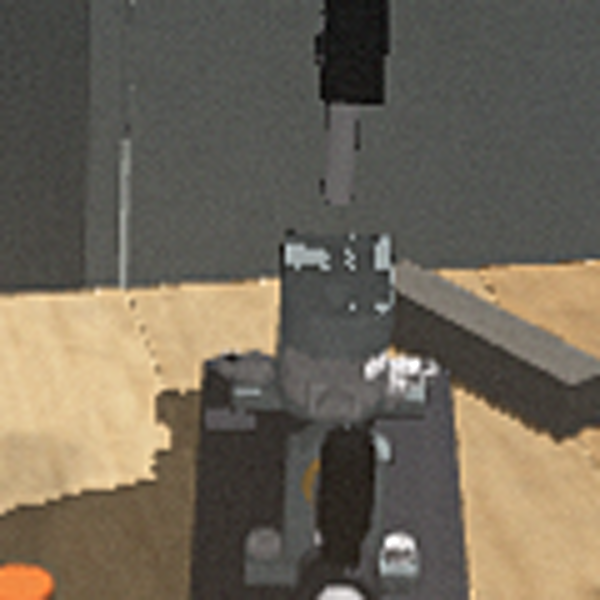

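View pics/scene4c.png

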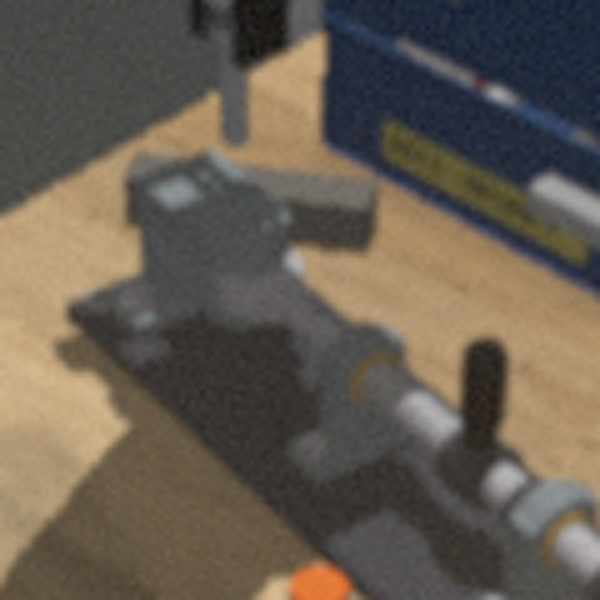

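```bash
python3 - <<'E'
from h import *
c=dict(np.load('wrist4.npz')); crop(c,320,260,50,50,8,'w4z.png'); W=cloud(c)
c2=dict(np.load('side4.npz')); crop(c2,393,195,30,30,12,'s4z.png')
c3=dict(np.load('scene4.npz')); crop(c3,312,160,30,30,12,'c4z.png')
print('tip side',ray(c2,393,189.6,.118),'tip scene',ray(c3,312,157.6,.118))
# fork top contour in wrist
m=(W[...,2]>.074)&(W[...,2]<.084)&(np.hypot(W[...,0]-.6175,W[...,1]+.02)<.06)
print(m.sum(), cv2.minAreaRect(W[m][:,:2].astype(np.float32)*1000))
cv2.imwrite('pics/m.png',m.astype(np.uint8)*255)
E
```

```text
tip side [ 0.61526336 -0.02981704  0.118     ] tip scene [ 0.61479148 -0.02791915  0.118     ]
4440 ((621.5047607421875, -11.199378967285156), (73.82485961914062, 42.11027145385742), 77.17491912841797)
```

View pics/w4z.png

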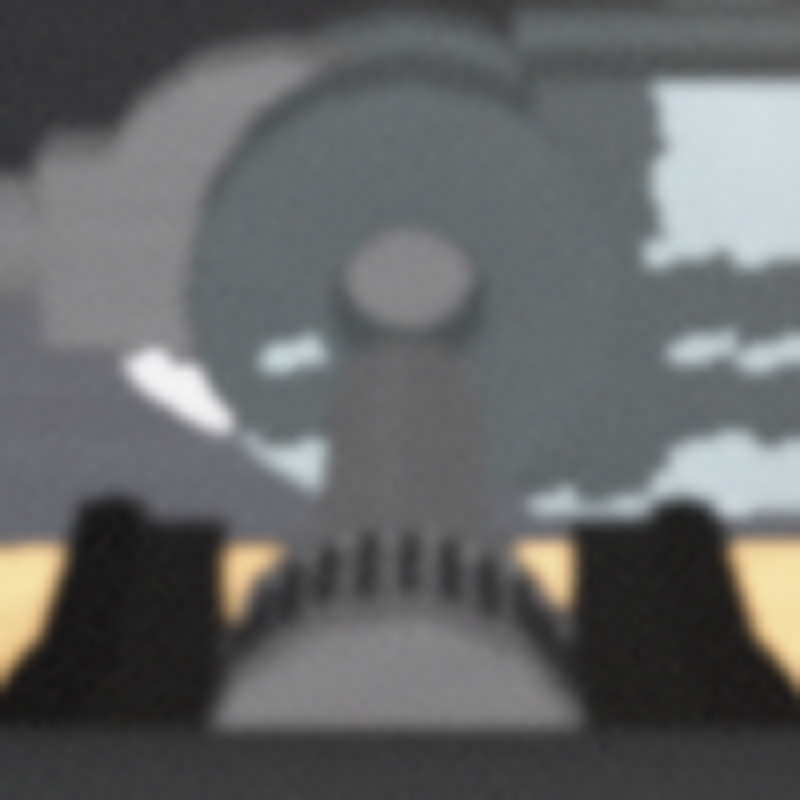

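View pics/s4z.png

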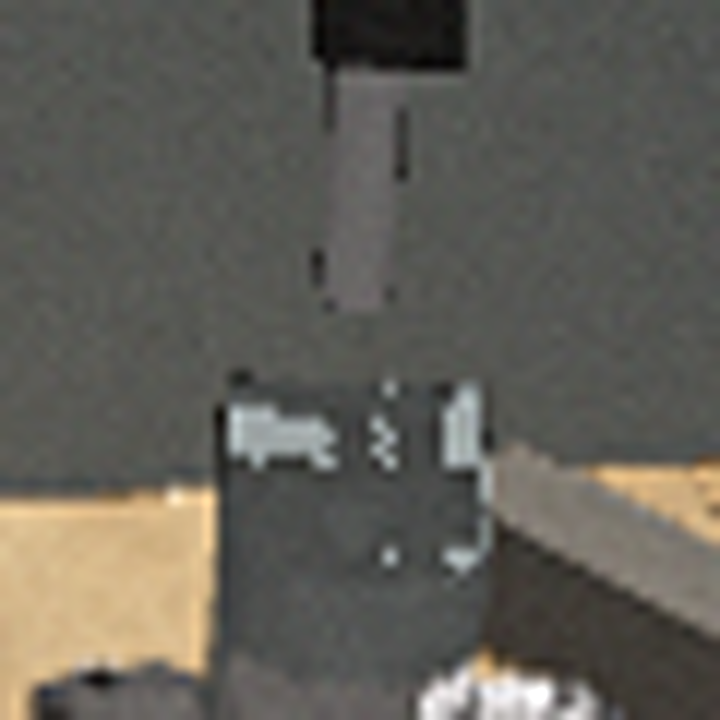

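View pics/c4z.png

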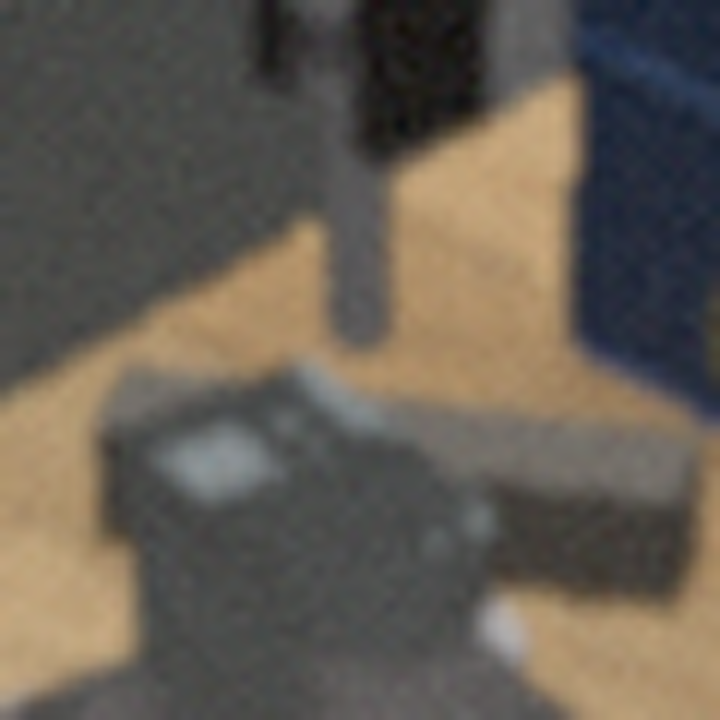

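```bash
cat >> h.py <<'E'
def avg(n=5):
    L=[]
    for i in range(n):
        L.append(monitor.read_state()); 
        if i<n-1: viewer.camera('side')
    s=dict(L[-1]); 
    for k in ('ee_pos','eef_rot','ft_force','torque','width'): s[k]=np.mean([l[k] for l in L],axis=0)
    print('std',np.std([l['ee_pos'] for l in L],axis=0).round(5),np.std([l['ft_force'] for l in L],axis=0).round(2)); return s
E
python3 - <<'E'
from h import *
s=avg(); goto((.6195,-.0284,.2007),76.6,s)
E
```

```text
std [5.e-05 5.e-05 7.e-05] [0.32 0.27 0.42]
t 5.775 pos [ 0.6172 -0.0289  0.2338] F [-0.3 -0.4 -0.8] w 0.0213
shift [-0.0021  0.001   0.0331] turn [-0.0001  0.     -0.0002]
```

Call:
drive_tool --plan '[{"rx": 0, "ry": 0, "rz": 0, "x": -0.002, "y": 0.001, "z": 0.01, "fingers": 0.1}, {"rx": 0, "ry": 0, "rz": 0, "x": -0.002, "y": 0.001, "z": 0.02, "fingers": 0.1}, {"rx": 0, "ry": 0, "rz": 0, "x": -0.002, "y": 0.001, "z": 0.03, "fingers": 0.1}, {"rx": 0, "ry": 0, "rz": 0, "x": -0.002, "y": 0.001, "z": 0.033, "fingers": 0.1}, {"rx": 0, "ry": 0, "rz": 0, "x": -0.002, "y": 0.001, "z": 0.033, "fingers": 0.1}]'

```text
time: 6.4
ee_pos: [0.6195, -0.0279, 0.2005]
eef_rot: [0.117, 0.993, 0.0, -0.0]
ft_force: [0.1, 0.6, -1.3]
width: 0.0211
```

```bash
python3 - <<'E'
from h import *
for n,(u,v) in {'wrist':(320,255),'scene':(313,170),'side':(393,205)}.items():
    c=viewer.camera(n); np.savez(n+'5.npz',**{k:np.array(v) for k,v in c.items()})
    crop(c,u,v,30,30,12,n+'5z.png')
s=monitor.read_state(); print(s['ee_pos'],s['ft_force'])
E
cd pics; python3 -c "
import cv2,numpy as np
cv2.imwrite('j5.png',cv2.resize(np.hstack([cv2.imread(n+'5z.png') for n in ('wrist','scene','side')]),(798,266)))"
```

```text
[ 0.61977462 -0.02793773  0.20114712] [ 0.54099149 -0.41186602 -1.31659407]
```

View pics/j5.png

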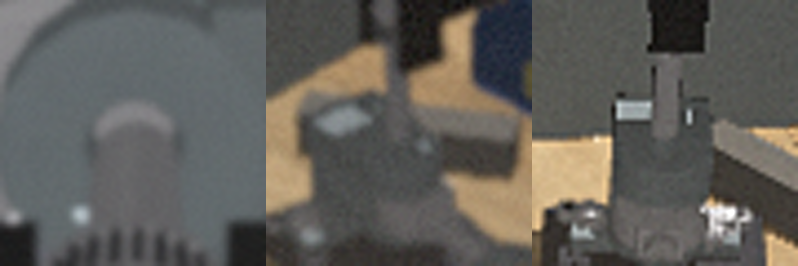

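Call:
drive_tool --plan '[{"rx": 0, "ry": 0, "rz": 0, "x": 0, "y": 0, "z": 0.004, "fingers": 0.1}, {"rx": 0, "ry": 0, "rz": 0, "x": 0, "y": 0, "z": 0.007, "fingers": 0.1}, {"rx": 0, "ry": 0, "rz": 0, "x": 0, "y": 0, "z": 0.008, "fingers": 0.1}, {"rx": 0, "ry": 0, "rz": 0, "x": 0, "y": 0, "z": 0.009, "fingers": 0.1}]' --squeeze 10

```text
time: 7.05
ee_pos: [0.6196, -0.028, 0.1917]
eef_rot: [0.117, 0.993, -0.0, 0.0]
ft_force: [0.4, -0.6, -0.7]
width: 0.0216
```

```bash
python3 - <<'E'
from h import *
for n,(u,v) in {'wrist':(320,255),'scene':(313,170),'side':(393,205)}.items():
    c=viewer.camera(n); np.savez(n+'5.npz',**{k:np.array(v) for k,v in c.items()})
    crop(c,u,v,30,30,12,n+'5z.png')
s=avg(3);print(s['ee_pos'],s['ft_force'],s['torque'])
E
cd pics; python3 -c "
import cv2,numpy as np
cv2.imwrite('j6.png',cv2.resize(np.hstack([cv2.imread(n+'5z.png') for n in ('wrist','scene','side')]),(798,266)))"
```

```text
std [1.e-05 2.e-05 3.e-05] [0.72 0.26 0.72]
[ 0.61961339 -0.02795304  0.19180631] [ 0.6196005   0.15459145 -0.79877367] [ 0.07464755 -0.15289618  0.03496105]
```

View pics/j6.png

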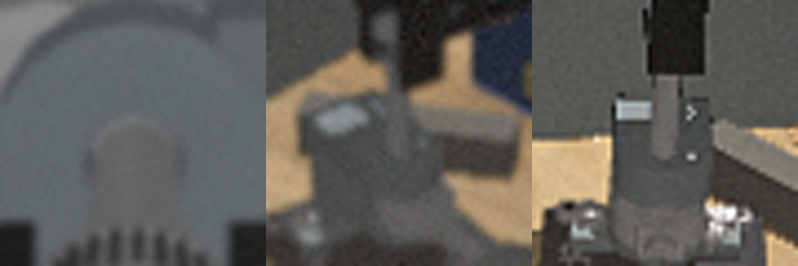

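Still only the pin's own weight (about -0.8 N), so there is no contact yet. I'll keep going down gently.

Call:
drive_tool --plan '[{"rx": 0, "ry": 0, "rz": 0, "x": 0, "y": 0, "z": 0.001, "fingers": 0.1}, {"rx": 0, "ry": 0, "rz": 0, "x": 0, "y": 0, "z": 0.002, "fingers": 0.1}, {"rx": 0, "ry": 0, "rz": 0, "x": 0, "y": 0, "z": 0.003, "fingers": 0.1}]'

```text
time: 7.68
ee_pos: [0.6196, -0.028, 0.1886]
eef_rot: [0.117, 0.993, -0.0, -0.0]
ft_force: [-0.2, 0.8, -1.1]
width: 0.0217
```

```bash
python3 - <<'E'
from h import *
s=avg(4);print(s['ee_pos'],s['ft_force'],s['torque'])
E
```

```text
std [1.e-05 1.e-05 5.e-05] [0.42 0.51 0.17]
[ 0.61955247 -0.02798302  0.1886125 ] [-0.0216065   0.07919232 -1.2985561 ] [ 0.07584155 -0.13888723 -0.0096202 ]
```

Call:
drive_tool --plan '[{"rx": 0, "ry": 0, "rz": 0, "x": 0, "y": 0, "z": 0.0015, "fingers": 0.1}, {"rx": 0, "ry": 0, "rz": 0, "x": 0, "y": 0, "z": 0.003, "fingers": 0.1}, {"rx": 0, "ry": 0, "rz": 0, "x": 0, "y": 0, "z": 0.0045, "fingers": 0.1}, {"rx": 0, "ry": 0, "rz": 0, "x": 0, "y": 0, "z": 0.006, "fingers": 0.1}]'

```text
time: 8.32
ee_pos: [0.6196, -0.028, 0.1826]
eef_rot: [0.117, 0.993, -0.0, 0.0]
ft_force: [0.2, -0.2, -0.3]
width: 0.0214
```

```bash
python3 - <<'E'
from h import *
for n,(u,v) in {'wrist':(320,255),'scene':(313,170),'side':(393,205)}.items():
    c=viewer.camera(n); np.savez(n+'5.npz',**{k:np.array(v) for k,v in c.items()})
    crop(c,u,v,30,30,12,n+'5z.png')
s=avg(3);print(s['ee_pos'],s['ft_force'],s['torque'])
E
cd pics; python3 -c "
import cv2,numpy as np
cv2.imwrite('j7.png',cv2.resize(np.hstack([cv2.imread(n+'5z.png') for n in ('wrist','scene','side')]),(798,266)))"
```

```text
std [3.e-05 3.e-05 4.e-05] [0.43 0.4  0.34]
[ 0.61958629 -0.02793743  0.18272839] [ 0.36676807 -0.52067594 -1.47256496] [ 0.11873679 -0.15933625 -0.00135002]
```

View pics/j7.png

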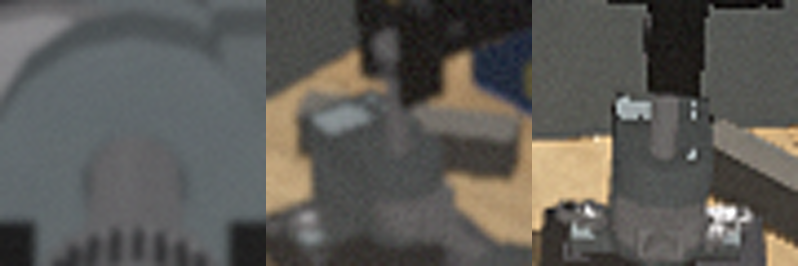

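Call:
drive_tool --plan '[{"rx": 0, "ry": 0, "rz": 0, "x": 0, "y": 0, "z": 0.0015, "fingers": 0.1}, {"rx": 0, "ry": 0, "rz": 0, "x": 0, "y": 0, "z": 0.003, "fingers": 0.1}, {"rx": 0, "ry": 0, "rz": 0, "x": 0, "y": 0, "z": 0.0045, "fingers": 0.1}, {"rx": 0, "ry": 0, "rz": 0, "x": 0, "y": 0, "z": 0.0055, "fingers": 0.1}, {"rx": 0, "ry": 0, "rz": 0, "x": 0, "y": 0, "z": 0.0065, "fingers": 0.1}]'

```text
time: 9.2
ee_pos: [0.6196, -0.0279, 0.1762]
eef_rot: [0.117, 0.993, -0.0, 0.0]
ft_force: [-0.1, 1.1, -1.7]
width: 0.0215
```

```bash
python3 - <<'E'
from h import *
s=avg(4);print(s['ee_pos'],s['ft_force'],s['torque'])
E
```

```text
std [3.e-05 1.e-05 7.e-05] [0.4  0.48 0.38]
[ 0.61957015 -0.02794739  0.17614844] [-0.05020304  0.3074995  -1.20990587] [ 0.07986476 -0.10571727  0.00978524]
```

Call:
drive_tool --plan '[{"rx": 0, "ry": 0, "rz": 0, "x": 0, "y": 0, "z": 0, "fingers": 0.3}, {"rx": 0, "ry": 0, "rz": 0, "x": 0, "y": 0, "z": 0, "fingers": 0.45}, {"rx": 0, "ry": 0, "rz": 0, "x": 0, "y": 0, "z": 0, "fingers": 0.5}, {"rx": 0, "ry": 0, "rz": 0, "x": 0, "y": 0, "z": -0.01, "fingers": 0.5}, {"rx": 0, "ry": 0, "rz": 0, "x": 0, "y": 0, "z": -0.04, "fingers": 0.5}, {"rx": 0, "ry": 0, "rz": 0, "x": 0, "y": 0, "z": -0.07, "fingers": 0.5}]'

```text
time: 10.1
ee_pos: [0.6196, -0.0278, 0.2478]
eef_rot: [0.116, 0.993, 0.0, 0.0]
ft_force: [0.3, 0.3, -0.9]
width: 0.0432
```

```bash
python3 - <<'E'
from h import *
for n,(u,v) in {'wrist':(320,255),'scene':(325,190),'side':(385,205)}.items():
    c=viewer.camera(n); np.savez(n+'8.npz',**{k:np.array(v) for k,v in c.items()})
    crop(c,u,v,60,60,6,n+'5z.png'); W=cloud(c)
    m=(np.hypot(W[...,0]-.619,W[...,1]+.03)<.03)&(W[...,2]>.085)&(W[...,2]<.137)
    if m.sum(): q=W[m];t=q[q[:,2]>q[:,2].max()-.006]; print(n,m.sum(),q[:,2].max(),t.mean(0))
    m=(np.hypot(W[...,0]-.578,W[...,1]+.19)<.025)&(W[...,2]>.107)&(W[...,2]<.118)
    if m.sum(): print('handle',W[m].mean(0))
s=avg(2);print(s['ee_pos'],s['ft_force'],s['torque'])
E
cd pics; python3 -c "
import cv2,numpy as np
cv2.imwrite('j8.png',cv2.resize(np.hstack([cv2.imread(n+'5z.png') for n in ('wrist','scene','side')]),(798,266)))"
```

```text
wrist 1088 0.1329966539137249 [ 0.61687782 -0.02666507  0.13088566]
handle [ 0.58067248 -0.1861821   0.11050422]
scene 177 0.13294003046697 [ 0.61508062 -0.02800843  0.12992764]
handle [ 0.57765524 -0.19028865  0.11006739]
side 227 0.1319750468149582 [ 0.61554367 -0.0299931   0.12981315]
handle [ 0.57913429 -0.19101254  0.10992129]
std [2.9e-04 8.0e-05 7.5e-04] [0.51 0.12 0.37]
[ 0.62010625 -0.02779575  0.24784814] [-0.12336639 -0.16420752 -0.69866949] [ 0.13045316 -0.13156359  0.02482625]
```

View pics/j8.png

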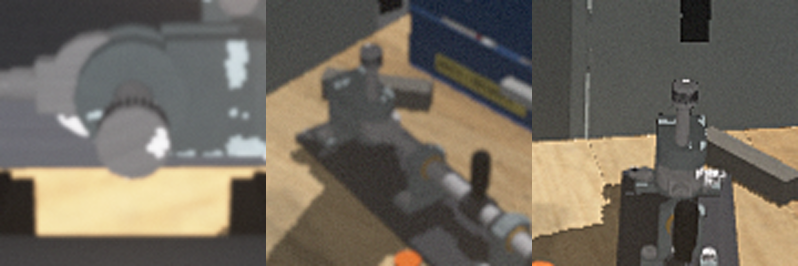

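The pin stands in the upper ear on the eye, leaning a little, with its head top at about z=0.131. Next I'll estimate how far the eye is set back.

```bash
python3 - <<'E'
from h import *
for f in ['wrist4','wrist8']:
    c=dict(np.load(f+'.npz')); W=cloud(c)
    a=np.radians(76.8); e=np.array([np.cos(a),np.sin(a)]); n=np.array([np.sin(a),-np.cos(a)])
    h=np.array([.618,-.0267])
    for lab,z0,z1 in [('eye',.054,.064),('ear',.074,.083)]:
        m=(W[...,2]>z0)&(W[...,2]<z1)&(np.hypot(W[...,0]-h[0],W[...,1]-h[1])<.05)
        d=W[m][:,:2]-h; u=d@e; v=d@n
        print(f,lab,m.sum())
        for b in np.arange(-.022,.0221,.002):
            k=np.abs(v-b)<.001
            if k.sum()>2: 
                x=20 if lab=='eye' else 21
                off=np.sqrt(max(0,x*x-(b*1e3)**2))
                print('  v %.0f umin %.1f  centre %.1f'%(b*1e3,1e3*u[k].min(),1e3*u[k].min()+off))
E
```

```text
wrist4 eye 1204
  v -20 umin -17.4  centre -17.4
  v -18 umin -22.9  centre -14.2
  v -16 umin -25.4  centre -13.4
  v -14 umin -27.6  centre -13.3
  v -12 umin -29.2  centre -13.2
  v -10 umin -36.2  centre -18.8
  v -8 umin -37.1  centre -18.8
  v -6 umin -46.3  centre -27.2
  v -4 umin -49.7  centre -30.1
  v -2 umin -49.7  centre -29.8
  v 0 umin -49.5  centre -29.5
  v 2 umin -49.9  centre -30.0
  v 4 umin -49.8  centre -30.2
  v 6 umin -48.6  centre -29.5
  v 8 umin -36.9  centre -18.6
  v 10 umin -36.9  centre -19.5
  v 12 umin -28.2  centre -12.2
  v 14 umin -27.6  centre -13.3
  v 16 umin -25.1  centre -13.1
  v 18 umin -21.0  centre -12.3
wrist4 ear 4148
  v -22 umin 12.4  centre 12.4
  v -20 umin -8.2  centre -1.8
  v -18 umin -11.8  centre -1.0
  v -16 umin -14.1  centre -0.5
  v -14 umin -15.6  centre 0.0
  v -12 umin -17.1  centre 0.1
  v -10 umin -18.7  centre -0.2
  v -8 umin -19.3  centre 0.1
  v -6 umin -20.1  centre 0.0
  v -4 umin -20.1  centre 0.5
  v -2 umin -21.0  centre -0.1
  v 0 umin -21.0  centre -0.0
  v 2 umin -20.2  centre 0.7
  v 4 umin -20.2  centre 0.
[... 878 characters left out ...]
21.2  centre -12.5
wrist8 ear 3518
  v -22 umin 24.6  centre 24.6
  v -20 umin -8.5  centre -2.1
  v -18 umin -10.8  centre -0.0
  v -16 umin -14.7  centre -1.1
  v -14 umin -15.5  centre 0.1
  v -12 umin -16.3  centre 1.0
  v -10 umin -18.8  centre -0.3
  v -8 umin -19.6  centre -0.2
  v -6 umin -19.4  centre 0.7
  v -4 umin -20.4  centre 0.2
  v -2 umin -20.4  centre 0.5
  v 0 umin -20.4  centre 0.6
  v 2 umin -20.5  centre 0.5
  v 4 umin -19.6  centre 1.0
  v 6 umin -19.7  centre 0.4
  v 8 umin -19.1  centre 0.3
  v 10 umin -18.2  centre 0.3
  v 12 umin -16.7  centre 0.5
  v 14 umin -15.2  centre 0.5
  v 16 umin 13.2  centre 26.8
  v 18 umin 13.3  centre 24.1
  v 20 umin 13.3  centre 19.7
```

```bash
python3 - <<'E'
from h import *
goto((.581,-.189,.147),76.6)
E
```

```text
t 10.3 pos [ 0.6198 -0.0279  0.2471] F [-0.6 -0.  -0.3] w 0.0437
shift [ 0.0006 -0.1657  0.1001] turn [0.     0.0002 0.    ]
```

Call:
drive_tool --plan '[{"rx": 0, "ry": 0, "rz": 0, "x": 0.0, "y": -0.045, "z": 0.0, "fingers": 0.5}, {"rx": 0, "ry": 0, "rz": 0, "x": 0.0, "y": -0.095, "z": 0.0, "fingers": 0.5}, {"rx": 0, "ry": 0, "rz": 0, "x": 0.0005, "y": -0.145, "z": 0.0, "fingers": 0.5}, {"rx": 0, "ry": 0, "rz": 0, "x": 0.0005, "y": -0.1655, "z": 0.02, "fingers": 0.5}, {"rx": 0, "ry": 0, "rz": 0, "x": 0.0005, "y": -0.1655, "z": 0.045, "fingers": 0.5}, {"rx": 0, "ry": 0, "rz": 0, "x": 0.0005, "y": -0.1655, "z": 0.045, "fingers": 0.5}]'

```text
time: 11.05
ee_pos: [0.5795, -0.1879, 0.1984]
eef_rot: [0.116, 0.993, 0.001, -0.002]
ft_force: [0.5, 1.0, 0.7]
width: 0.0433
```

```bash
python3 - <<'E'
from h import *
for n,(u,v) in {'wrist':(320,275),'scene':(350,205),'side':(390,260)}.items():
    c=viewer.camera(n); crop(c,u,v,60,60,6,n+'5z.png')
s=monitor.read_state();print(s['ee_pos'],s['ft_force'],s['torque'])
E
cd pics; python3 -c "
import cv2,numpy as np
cv2.imwrite('j9.png',cv2.resize(np.hstack([cv2.imread(n+'5z.png') for n in ('wrist','scene','side')]),(798,266)))"
```

```text
[ 0.58124832 -0.18788094  0.20180669] [-0.39779879 -0.3749621   0.36780157] [ 0.13252223 -0.12230142 -0.04891827]
```

View pics/j9.png

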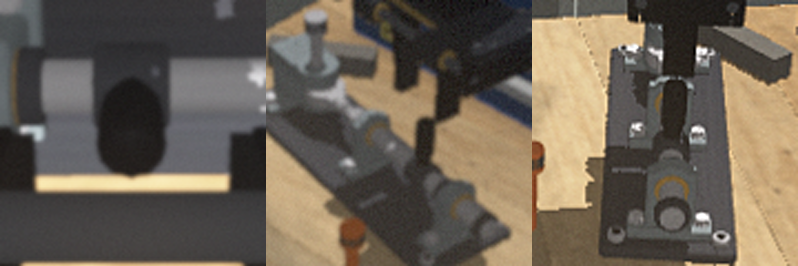

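The handle sits centred between the fingers in the wrist view at (132,130), so I'll go down and grip it.

Call:
drive_tool --plan '[{"rx": 0, "ry": 0, "rz": 0, "x": 0, "y": 0, "z": 0.025, "fingers": 0.5}, {"rx": 0, "ry": 0, "rz": 0, "x": 0, "y": 0, "z": 0.045, "fingers": 0.5}, {"rx": 0, "ry": 0, "rz": 0, "x": 0, "y": 0, "z": 0.055, "fingers": 0.5}, {"rx": 0, "ry": 0, "rz": 0, "x": 0, "y": 0, "z": 0.055, "fingers": 0.35}, {"rx": 0, "ry": 0, "rz": 0, "x": 0, "y": 0, "z": 0.055, "fingers": 0.2}, {"rx": 0, "ry": 0, "rz": 0, "x": 0, "y": 0, "z": 0.055, "fingers": 0.1}, {"rx": 0, "ry": 0, "rz": 0, "x": 0, "y": 0, "z": 0.055, "fingers": 0.1}]' --squeeze 15

```text
time: 12.08
ee_pos: [0.5811, -0.1888, 0.1469]
eef_rot: [0.117, 0.993, -0.0, 0.001]
ft_force: [-0.4, 0.4, 2.9]
width: 0.0178
```

```bash
python3 - <<'E'
from h import *
for n,(u,v) in {'wrist':(320,275),'scene':(350,205),'side':(390,260)}.items():
    c=viewer.camera(n); crop(c,u,v,60,60,6,n+'5z.png')
s=avg(3);print(s['ee_pos'],s['ft_force'],s['torque'],s['width'])
E
cd pics; python3 -c "
import cv2,numpy as np
cv2.imwrite('j10.png',cv2.resize(np.hstack([cv2.imread(n+'5z.png') for n in ('wrist','scene','side')]),(798,266)))"
```

```text
std [1.e-05 0.e+00 1.e-05] [0.19 0.27 0.46]
[ 0.58114623 -0.18880923  0.14688543] [-1.15365276  0.64059022  5.26722636] [ 0.27321948 -0.04231822  0.01337274] 0.017288206330784033
```

View pics/j10.png

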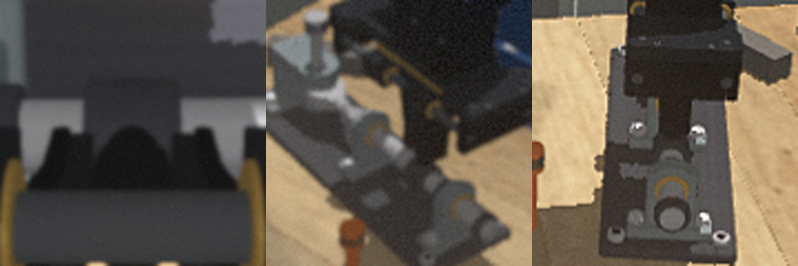

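Call:
drive_tool --plan '[{"rx": 0, "ry": 0, "rz": 0, "x": 0, "y": 0.001, "z": 0, "fingers": 0.1}, {"rx": 0, "ry": 0, "rz": 0, "x": 0, "y": 0.002, "z": 0, "fingers": 0.1}, {"rx": 0, "ry": 0, "rz": 0, "x": 0, "y": 0.003, "z": 0, "fingers": 0.1}, {"rx": 0, "ry": 0, "rz": 0, "x": 0, "y": 0.004, "z": 0, "fingers": 0.1}, {"rx": 0, "ry": 0, "rz": 0, "x": 0, "y": 0.005, "z": 0, "fingers": 0.1}, {"rx": 0, "ry": 0, "rz": 0, "x": 0, "y": 0.006, "z": 0, "fingers": 0.1}, {"rx": 0, "ry": 0, "rz": 0, "x": 0, "y": 0.007, "z": 0, "fingers": 0.1}, {"rx": 0, "ry": 0, "rz": 0, "x": 0, "y": 0.008, "z": 0, "fingers": 0.1}, {"rx": 0, "ry": 0, "rz": 0, "x": 0, "y": 0.009, "z": 0, "fingers": 0.1}]'

```text
time: 13.45
ee_pos: [0.5827, -0.1822, 0.1469]
eef_rot: [0.118, 0.993, -0.001, 0.0]
ft_force: [-2.5, -5.3, 5.9]
width: 0.0176
```

```bash
cat > look.py <<'E'
from h import *
import sys
ims=[]
for n,(u,v) in {'scene':(330,180),'side':(390,200)}.items():
    c=viewer.camera(n); crop(c,u,v,45,45,6,'t.png'); ims.append(cv2.imread('pics/t.png')); W=cloud(c)
    m=(np.hypot(W[...,0]-.617,W[...,1]+.03)<.03)&(W[...,2]>.085)&(W[...,2]<.14)
    q=W[m]
    if len(q): t=q[q[:,2]>q[:,2].max()-.006]; print(n,len(q),'zmax %.4f'%np.percentile(q[:,2],98),t.mean(0).round(4))
cv2.imwrite('pics/'+sys.argv[1],np.hstack(ims)[:,:800])
s=avg(3);print('t',s['time'],s['ee_pos'].round(4),s['ft_force'].round(2),s['torque'].round(3),s['width'])
E
python3 look.py k1.png
```

```text
scene 161 zmax 0.1315 [ 0.614  -0.0287  0.1298]
std [0.e+00 2.e-05 1.e-05] [0.61 0.7  0.64]
t 13.65 [ 0.5827 -0.1821  0.1469] [-2.36 -4.62  6.69] [-0.85   0.319  0.007] 0.017421012465562713
```

View pics/k1.png

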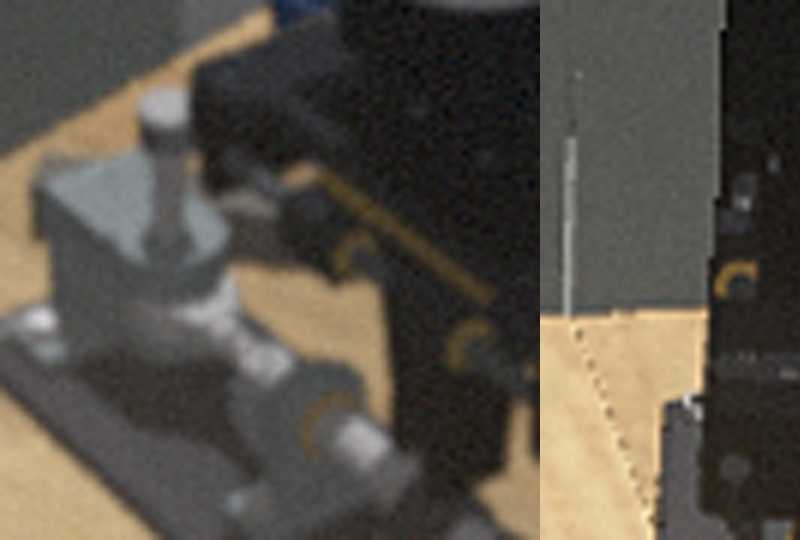

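Call:
drive_tool --plan '[{"rx": 0, "ry": 0, "rz": 0, "x": 0, "y": 0.0006, "z": 0, "fingers": 0.1}, {"rx": 0, "ry": 0, "rz": 0, "x": 0, "y": 0.0012, "z": 0, "fingers": 0.1}, {"rx": 0, "ry": 0, "rz": 0, "x": 0, "y": 0.0018, "z": 0, "fingers": 0.1}, {"rx": 0, "ry": 0, "rz": 0, "x": 0, "y": 0.0024, "z": 0, "fingers": 0.1}, {"rx": 0, "ry": 0, "rz": 0, "x": 0, "y": 0.003, "z": 0, "fingers": 0.1}, {"rx": 0, "ry": 0, "rz": 0, "x": 0, "y": 0.0036, "z": 0, "fingers": 0.1}, {"rx": 0, "ry": 0, "rz": 0, "x": 0, "y": 0.0042, "z": 0, "fingers": 0.1}]'

```text
time: 14.52
ee_pos: [0.5837, -0.178, 0.1469]
eef_rot: [0.117, 0.993, -0.001, 0.0]
ft_force: [-2.7, -5.8, 6.8]
width: 0.0172
```

```bash
python3 look.py k2.png
```

```text
scene 137 zmax 0.1314 [ 0.6115 -0.0323  0.1296]
std [1.e-05 2.e-05 1.e-05] [0.09 0.3  0.64]
t 14.725 [ 0.5837 -0.1779  0.1469] [-2.57 -4.29  6.33] [-0.851  0.419  0.009] 0.017461910031102982
```

Call:
drive_tool --plan '[{"rx": 0, "ry": 0, "rz": 0, "x": 0, "y": 0.0004, "z": 0, "fingers": 0.1}, {"rx": 0, "ry": 0, "rz": 0, "x": 0, "y": 0.0008, "z": 0, "fingers": 0.1}]'

```text
time: 14.98
ee_pos: [0.5838, -0.1772, 0.1469]
eef_rot: [0.117, 0.993, -0.001, 0.0]
ft_force: [-2.2, -4.2, 6.5]
width: 0.0177
```

```bash
python3 look.py k3.png
```

```text
scene 133 zmax 0.1314 [ 0.6112 -0.032   0.1291]
std [1.e-05 1.e-05 2.e-05] [0.63 0.2  0.4 ]
t 15.175 [ 0.5839 -0.1771  0.1469] [-2.24 -4.89  6.94] [-0.88   0.403  0.018] 0.01745946761542548
```

Call:
drive_tool --plan '[{"rx": 0, "ry": 0, "rz": 0, "x": 0, "y": 0.0004, "z": 0, "fingers": 0.1}, {"rx": 0, "ry": 0, "rz": 0, "x": 0, "y": 0.0008, "z": 0, "fingers": 0.1}]'

```text
time: 15.42
ee_pos: [0.584, -0.1764, 0.1469]
eef_rot: [0.117, 0.993, -0.001, 0.0]
ft_force: [-1.8, -4.6, 6.7]
width: 0.0174
```

```bash
python3 look.py k4.png
```

```text
scene 123 zmax 0.1304 [ 0.6109 -0.0319  0.1284]
std [1.e-05 2.e-05 1.e-05] [0.69 0.29 0.22]
t 15.625 [ 0.584  -0.1763  0.1469] [-2.1  -4.41  6.69] [-0.862  0.432  0.014] 0.017625636775557504
```

Call:
drive_tool --plan '[{"rx": 0, "ry": 0, "rz": 0, "x": 0, "y": 0.0003, "z": 0, "fingers": 0.1}, {"rx": 0, "ry": 0, "rz": 0, "x": 0, "y": 0.0005, "z": 0, "fingers": 0.1}, {"rx": 0, "ry": 0, "rz": 0, "x": 0, "y": 0.0005, "z": 0, "fingers": 0.1}]'

```text
time: 16.0
ee_pos: [0.5842, -0.1758, 0.1469]
eef_rot: [0.117, 0.993, -0.001, 0.0]
ft_force: [-2.5, -4.6, 6.3]
width: 0.0173
```

```bash
python3 look.py k5.png
```

```text
scene 97 zmax 0.1091 [ 0.6153 -0.0272  0.1075]
std [1.e-05 1.e-05 0.e+00] [0.49 0.39 0.19]
t 16.2 [ 0.5842 -0.1758  0.1469] [-2.46 -4.15  6.98] [-0.835  0.443 -0.003] 0.01738215985408186
```

View pics/k5.png

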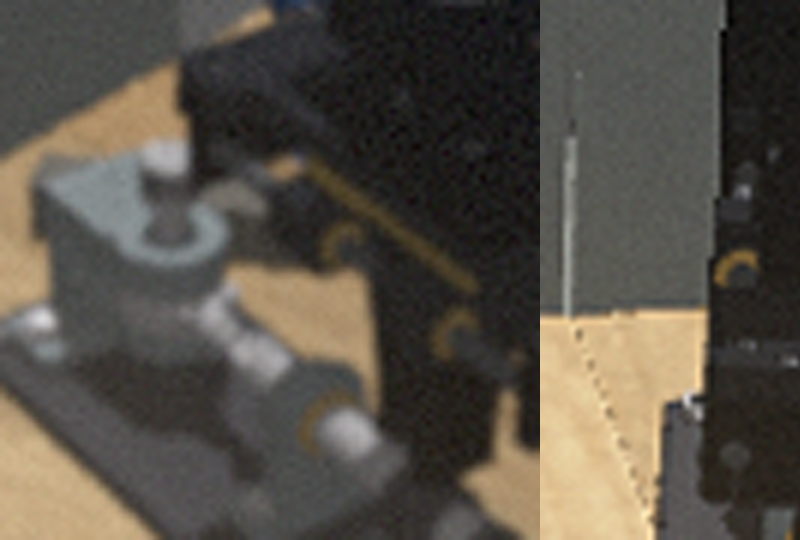

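The pin dropped by itself: its head top is now at z=0.109, so it has passed through the eye and is resting on the plunger. I'll take the load off the rod before opening the fingers.

Call:
drive_tool --plan '[{"rx": 0, "ry": 0, "rz": 0, "x": 0, "y": -0.001, "z": 0, "fingers": 0.1}, {"rx": 0, "ry": 0, "rz": 0, "x": 0, "y": -0.0019, "z": 0, "fingers": 0.1}, {"rx": 0, "ry": 0, "rz": 0, "x": 0, "y": -0.0019, "z": 0, "fingers": 0.1}]'

```text
time: 16.58
ee_pos: [0.5841, -0.176, 0.1469]
eef_rot: [0.117, 0.993, -0.0, 0.0]
ft_force: [-0.2, 0.1, 5.6]
width: 0.0174
```

```bash
python3 look.py k6.png
```

```text
scene 97 zmax 0.1094 [ 0.6156 -0.0273  0.1078]
std [1.e-05 1.e-05 2.e-05] [0.38 0.37 0.66]
t 16.775 [ 0.5841 -0.176   0.1469] [-1.88 -0.08  6.02] [0.137 0.128 0.014] 0.017540242218599688
```

Call:
drive_tool --plan '[{"rx": 0, "ry": 0, "rz": 0, "x": 0, "y": 0, "z": 0, "fingers": 0.25}, {"rx": 0, "ry": 0, "rz": 0, "x": 0, "y": 0, "z": 0, "fingers": 0.4}, {"rx": 0, "ry": 0, "rz": 0, "x": 0, "y": 0, "z": 0, "fingers": 0.4}, {"rx": 0, "ry": 0, "rz": 0, "x": 0, "y": 0, "z": -0.015, "fingers": 0.4}, {"rx": 0, "ry": 0, "rz": 0, "x": 0, "y": 0, "z": -0.04, "fingers": 0.4}, {"rx": 0, "ry": 0, "rz": 0, "x": 0, "y": 0, "z": -0.07, "fingers": 0.2}, {"rx": 0, "ry": 0, "rz": 0, "x": 0, "y": 0, "z": -0.09, "fingers": 0.1}, {"rx": 0, "ry": 0, "rz": 0, "x": 0, "y": 0, "z": -0.09, "fingers": 0.0}, {"rx": 0, "ry": 0, "rz": 0, "x": 0, "y": 0, "z": -0.09, "fingers": 0.0}]'

```text
time: 17.9
ee_pos: [0.5835, -0.1758, 0.2354]
eef_rot: [0.117, 0.993, 0.0, -0.001]
ft_force: [-0.7, -0.1, -0.9]
width: 0.0038
```

```bash
python3 look.py k7.png; python3 - <<'E'
from h import *
goto((.6196,-.0280,.20),76.6)
c=viewer.camera('wrist'); W=cloud(c); save('wrist11.png',c)
for nm,xy,z0,z1 in [('h',(.617,-.0267),.105,.116),('handle',(.585,-.173),.107,.118)]:
    p=W[(np.hypot(W[...,0]-xy[0],W[...,1]-xy[1])<.025)&(W[...,2]>z0)&(W[...,2]<z1)]
    print(nm,len(p),p.mean(0).round(4) if len(p) else '', cv2.minEnclosingCircle(p[:,:2].astype(np.float32)*1000) if len(p) else '')
E
```

```text
scene 115 zmax 0.1091 [ 0.618  -0.0289  0.1073]
side 18 zmax 0.1087 [ 0.6089 -0.0275  0.1063]
std [6.e-05 2.e-05 9.e-05] [0.48 0.44 0.35]
t 18.1 [ 0.5835 -0.1758  0.2352] [ 0.04  0.18 -0.15] [ 0.082 -0.138 -0.013] 0.0010771595862684544
t 18.1 pos [ 0.5835 -0.1757  0.2353] F [ 0.5 -0.4 -0.6] w 0.0007
shift [-0.0009  0.1521  0.0354] turn [ 0.     -0.0002  0.    ]
h 836 [ 0.6196 -0.0281  0.1082] ((620.3125, -27.732593536376953), 11.586213111877441)
handle 480 [ 0.5829 -0.1755  0.1106] ((583.3873291015625, -175.6773223876953), 8.706756591796875)
```

View pics/k7.png

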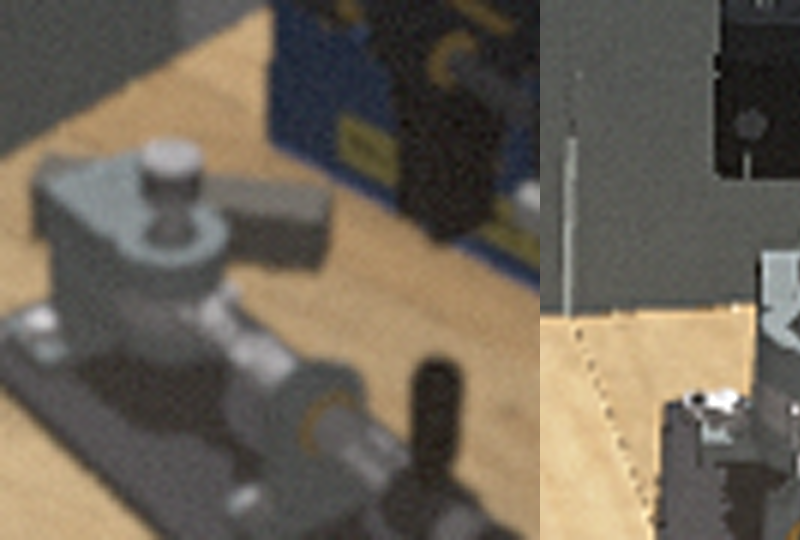

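View pics/wrist11.png

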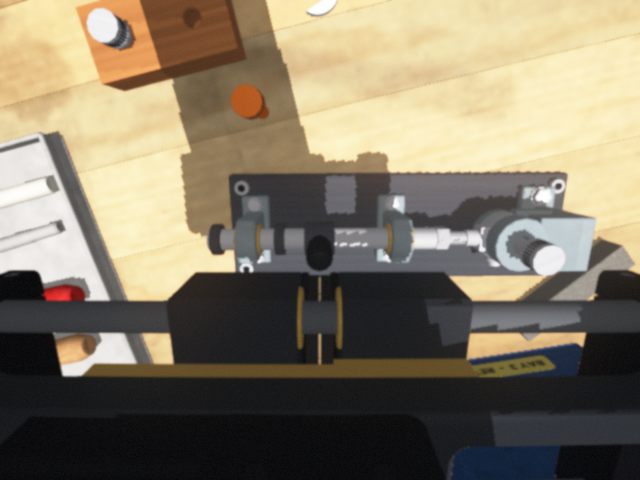

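Call:
drive_tool --plan '[{"rx": 0, "ry": 0, "rz": 0, "x": 0, "y": 0.04, "z": 0, "fingers": 0.0}, {"rx": 0, "ry": 0, "rz": 0, "x": 0, "y": 0.09, "z": 0, "fingers": 0.0}, {"rx": 0, "ry": 0, "rz": 0, "x": -0.001, "y": 0.14, "z": 0, "fingers": 0.0}, {"rx": 0, "ry": 0, "rz": 0, "x": -0.001, "y": 0.152, "z": 0.01, "fingers": 0.0}, {"rx": 0, "ry": 0, "rz": 0, "x": -0.001, "y": 0.152, "z": 0.035, "fingers": 0.0}, {"rx": 0, "ry": 0, "rz": 0, "x": -0.001, "y": 0.152, "z": 0.045, "fingers": 0.0}, {"rx": 0, "ry": 0, "rz": 0, "x": -0.001, "y": 0.152, "z": 0.05, "fingers": 0.0}, {"rx": 0, "ry": 0, "rz": 0, "x": -0.001, "y": 0.152, "z": 0.05, "fingers": 0.0}]' --squeeze 30

```text
time: 19.15
ee_pos: [0.6201, -0.0287, 0.1864]
eef_rot: [0.117, 0.993, -0.0, 0.0]
ft_force: [0.0, 0.5, -0.0]
width: 0.0007
```

```bash
python3 look.py k8.png; python3 - <<'E'
from h import *
c=viewer.camera('wrist'); crop(c,320,270,50,50,8,'w12.png')
E
cd pics; python3 -c "
import cv2,numpy as np
cv2.imwrite('j12.png',np.hstack([cv2.resize(cv2.imread('k8.png')[:,:540],(399,399)),cv2.resize(cv2.imread('w12.png'),(399,399))]))"
```

```text
scene 239 zmax 0.1383 [ 0.6146 -0.0328  0.1366]
side 297 zmax 0.1384 [ 0.6171 -0.0363  0.1367]
std [2.e-05 4.e-05 3.e-05] [0.42 0.36 0.51]
t 19.35 [ 0.6204 -0.0283  0.187 ] [ 0.09 -0.43  0.72] [ 0.074 -0.164  0.018] 0.0004969130443065795
```

View pics/j12.png

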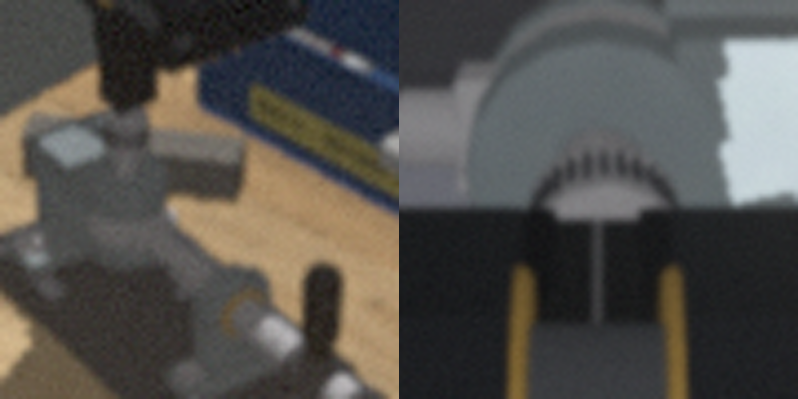

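The closed fingers are centred over the head. I'll go down to contact.

Call:
drive_tool --plan '[{"rx": 0, "ry": 0, "rz": 0, "x": 0, "y": 0, "z": 0.003, "fingers": 0.0}, {"rx": 0, "ry": 0, "rz": 0, "x": 0, "y": 0, "z": 0.005, "fingers": 0.0}, {"rx": 0, "ry": 0, "rz": 0, "x": 0, "y": 0, "z": 0.0065, "fingers": 0.0}, {"rx": 0, "ry": 0, "rz": 0, "x": 0, "y": 0, "z": 0.0075, "fingers": 0.0}, {"rx": 0, "ry": 0, "rz": 0, "x": 0, "y": 0, "z": 0.0085, "fingers": 0.0}]'

```text
time: 20.02
ee_pos: [0.6201, -0.0281, 0.1781]
eef_rot: [0.117, 0.993, -0.0, 0.0]
ft_force: [-2.0, -0.1, 4.8]
width: 0.0006
```

Call:
drive_tool --plan '[{"rx": 0, "ry": 0, "rz": 0, "x": 0, "y": 0, "z": 0.001, "fingers": 0.0}, {"rx": 0, "ry": 0, "rz": 0, "x": 0, "y": 0, "z": 0.0015, "fingers": 0.0}]'

```text
time: 20.27
ee_pos: [0.62, -0.0282, 0.1763]
eef_rot: [0.117, 0.993, -0.0, 0.0]
ft_force: [-2.5, -1.0, 5.2]
width: 0.0005
```

Call:
drive_tool --plan '[{"rx": 0, "ry": 0, "rz": 0, "x": 0, "y": 0, "z": 0.0008, "fingers": 0.0}, {"rx": 0, "ry": 0, "rz": 0, "x": 0, "y": 0, "z": 0.0016, "fingers": 0.0}, {"rx": 0, "ry": 0, "rz": 0, "x": 0, "y": 0, "z": 0.0024, "fingers": 0.0}]'

```text
time: 20.65
ee_pos: [0.6199, -0.0282, 0.1738]
eef_rot: [0.117, 0.993, -0.0, -0.0]
ft_force: [-3.9, -0.6, 5.0]
width: 0.0004
```

```bash
python3 - <<'E'
from h import *
c=viewer.camera('scene'); crop(c,318,175,30,30,12,'s13.png')
c=viewer.camera('wrist'); crop(c,320,270,50,50,8,'w13.png')
s=avg(3);print(s['ee_pos'],s['ft_force'],s['torque'])
E
cd pics; python3 -c "
import cv2,numpy as np
cv2.imwrite('j13.png',np.hstack([cv2.resize(cv2.imread('s13.png'),(399,399)),cv2.resize(cv2.imread('w13.png'),(399,399))]))"
```

```text
std [4.e-05 2.e-05 1.e-05] [0.48 0.47 0.38]
[ 0.61998642 -0.02818321  0.17360865] [-1.35347208 -0.58809286  1.68964514] [0.07043669 0.20395291 0.00473968]
```

View pics/j13.png

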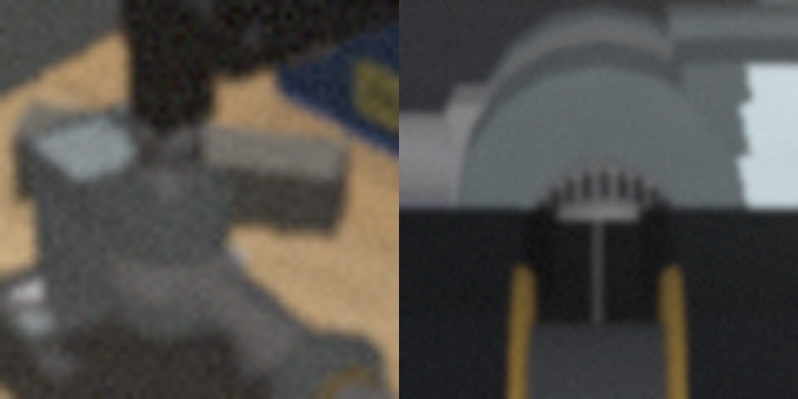

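Call:
drive_tool --plan '[{"rx": 0, "ry": 0, "rz": 0, "x": 0, "y": 0, "z": 0.001, "fingers": 0.0}, {"rx": 0, "ry": 0, "rz": 0, "x": 0, "y": 0, "z": 0.002, "fingers": 0.0}, {"rx": 0, "ry": 0, "rz": 0, "x": 0, "y": 0, "z": 0.003, "fingers": 0.0}, {"rx": 0, "ry": 0, "rz": 0, "x": 0, "y": 0, "z": 0.004, "fingers": 0.0}]'

```text
time: 21.35
ee_pos: [0.62, -0.0282, 0.1698]
eef_rot: [0.117, 0.993, -0.0, -0.0]
ft_force: [-2.8, -0.2, 4.5]
width: 0.0006
```

Call:
drive_tool --plan '[{"rx": 0, "ry": 0, "rz": 0, "x": 0, "y": 0, "z": 0.0008, "fingers": 0.0}, {"rx": 0, "ry": 0, "rz": 0, "x": 0, "y": 0, "z": 0.0016, "fingers": 0.0}, {"rx": 0, "ry": 0, "rz": 0, "x": 0, "y": 0, "z": 0.0024, "fingers": 0.0}]'

```text
time: 21.72
ee_pos: [0.62, -0.0282, 0.1673]
eef_rot: [0.117, 0.993, -0.0, 0.0]
ft_force: [-2.1, -0.3, 4.2]
width: 0.0007
```

Seated should read about 0.166. I'll continue in finer steps and watch the force rise.

Call:
drive_tool --plan '[{"rx": 0, "ry": 0, "rz": 0, "x": 0, "y": 0, "z": 0.0005, "fingers": 0.0}, {"rx": 0, "ry": 0, "rz": 0, "x": 0, "y": 0, "z": 0.001, "fingers": 0.0}]'

```text
time: 21.98
ee_pos: [0.6201, -0.0281, 0.1666]
eef_rot: [0.117, 0.993, -0.0, 0.0]
ft_force: [-4.0, -0.4, 8.3]
width: 0.0002
```

Call:
drive_tool --plan '[{"rx": 0, "ry": 0, "rz": 0, "x": 0, "y": 0, "z": 0.0005, "fingers": 0.0}]'

```text
time: 22.1
ee_pos: [0.6201, -0.0281, 0.1665]
eef_rot: [0.117, 0.993, -0.0, 0.0]
ft_force: [-6.5, -0.1, 12.5]
width: 0.0008
```

Call:
drive_tool --plan '[{"rx": 0, "ry": 0, "rz": 0, "x": 0, "y": 0, "z": 0.0005, "fingers": 0.0}]'

```text
time: 22.22
ee_pos: [0.6201, -0.0281, 0.1665]
eef_rot: [0.117, 0.993, -0.0, 0.0]
ft_force: [-7.9, -0.4, 15.1]
width: 0.0003
```

The force climbs while the height holds at 0.1665, so the head is on the fork. I'll lift off and check.

Call:
drive_tool --plan '[{"rx": 0, "ry": 0, "rz": 0, "x": 0, "y": 0, "z": -0.003, "fingers": 0.0}, {"rx": 0, "ry": 0, "rz": 0, "x": 0, "y": 0, "z": -0.03, "fingers": 0.0}, {"rx": 0, "ry": 0, "rz": 0, "x": 0, "y": 0, "z": -0.08, "fingers": 0.0}, {"rx": 0, "ry": 0, "rz": 0, "x": 0.03, "y": -0.04, "z": -0.11, "fingers": 0.0}, {"rx": 0, "ry": 0, "rz": 0, "x": 0.06, "y": -0.08, "z": -0.11, "fingers": 0.0}, {"rx": 0, "ry": 0, "rz": 0, "x": 0.06, "y": -0.08, "z": -0.11, "fingers": 0.0}]'

```text
time: 22.98
ee_pos: [0.5414, -0.0957, 0.2756]
eef_rot: [0.119, 0.993, -0.001, 0.0]
ft_force: [-0.2, 0.4, -0.0]
width: 0.0007
```

```bash
python3 look.py k14.png; python3 - <<'E'
from h import *
for n in ['wrist','scene','side']:
    c=viewer.camera(n); W=cloud(c); save(n+'14.png',c)
    if n=='side': crop(c,390,205,40,40,10,'s14.png')
    if n=='scene': crop(c,318,180,40,40,10,'c14.png')
    for nm,xy,z0,z1 in [('head',(.6185,-.028),.088,.12),('short',(.397,-.289),.055,.068)]:
        p=W[(np.hypot(W[...,0]-xy[0],W[...,1]-xy[1])<.02)&(W[...,2]>z0)&(W[...,2]<z1)]
        if len(p): t=p[p[:,2]>np.percentile(p[:,2],60)];print(n,nm,len(p),t.mean(0).round(4),p[:,2].max())
    for l in ['spanner','nut']: print(l,[np.round(d['centre'],4) for d in nets.find_in(l,n)][:1])
E
cd pics; python3 -c "
import cv2,numpy as np
cv2.imwrite('j14.png',np.hstack([cv2.resize(cv2.imread('s14.png'),(399,399)),cv2.resize(cv2.imread('c14.png'),(399,399))]))"
```

```text
scene 85 zmax 0.0967 [ 0.6148 -0.0281  0.0946]
side 103 zmax 0.0972 [ 0.6157 -0.0293  0.0949]
std [2.2e-04 5.4e-04 7.0e-05] [0.01 0.1  0.29]
t 23.175 [ 0.5435 -0.0917  0.2754] [ 0.27  0.27 -0.63] [ 0.096 -0.157 -0.001] 0.0003489955808435613
wrist short 610 [ 0.3983 -0.2858  0.0608] 0.0619952283798757
spanner [array([ 0.3846, -0.0474,  0.0056])]
nut [array([ 0.6361, -0.3348,  0.014 ])]
scene head 74 [ 0.6162 -0.0272  0.0959] 0.09790746839291853
scene short 123 [ 0.397  -0.2872  0.0604] 0.06159000917243107
spanner [array([ 0.3874, -0.0567,  0.002 ])]
nut [array([ 0.6309, -0.3374,  0.0116])]
side head 84 [ 0.6163 -0.0276  0.0961] 0.09770283548404202
side short 128 [ 0.3968 -0.2873  0.06  ] 0.06134161045595443
spanner [array([ 0.3828, -0.0659,  0.0065])]
nut [array([ 0.6355, -0.3412,  0.0143])]
```

View pics/j14.png

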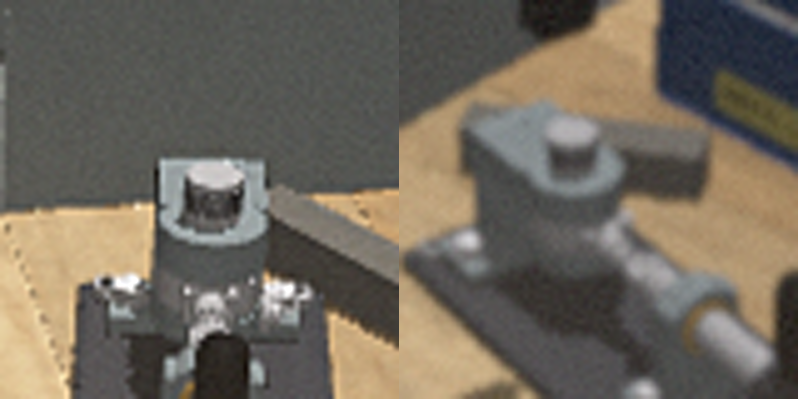

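View pics/side14.png

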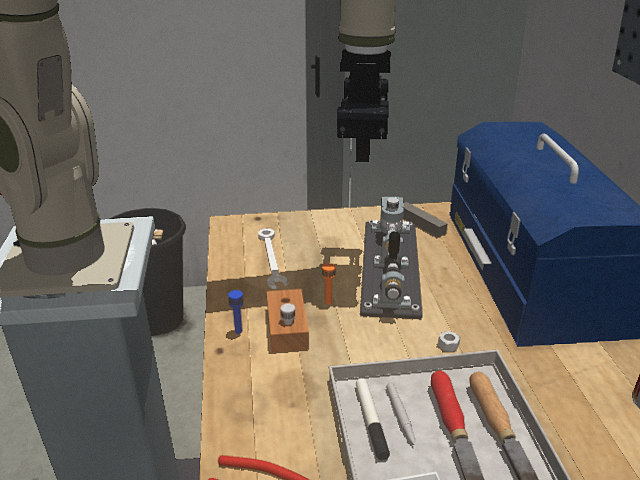

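In the side view the pin's head sits flat on the fork at (392,203), with its top measured at 0.096 m, which is the seated height. The short pin is in the rack at (287,313), and the spanner and nut haven't moved. The robot is clear, so I'm handing in the job.

```bash
python3 -c "
from h import *
print(workorder.close_job())"
```

```text
the job is handed in; nothing more can be done
None
```

The control rod is joined to its fork again, with the long pin pressed fully home, and I handed the job in at about 23 s of the 64 s allowed. No verdict is reported.

- **How it went:** I set the long pin in the upper ear and pushed the rod about 13.4 mm by its handle. At that point the pin dropped by itself through the eye and onto the plunger. I eased the rod load to zero before letting go, then pressed the head down with closed fingers.
- **Forces:** Passing the plunger took about 5 N. At the end the height stopped changing while the force rose to about 15 N, which showed the head was on the fork. The highest wrist force I saw was about 17 N.
- **Last checks:** The head top measured 0.096 m in both the scene and side cameras, which is the seated height, and the head looks flat on the fork. The short pin is still in the rack, the coloured look-alike pins stand where they were, and the gripper is clear of everything.
- **Spanner and nut:** Both look unmoved in the pictures. The network's position for the spanner moved by up to 22 mm in the side view between the first and last look. In the scene view it stayed within about 3 mm, so I take the side-view shift as detection noise, partly from the arm's shadow.
- **Problems:** The first move call was refused before anything moved and was resent with every key filled in. The cameras disagreed by 2 to 4 mm, so I placed the pin from relative sightings and by feel.

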